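# Seat a kinematic stage top on its base and load its ring weight

### The job

The square stage top stands on its base plate with its three ball feet off their seats. Push it along gently by the edges of its plate, without touching its polished post, until all three feet are fully home in the cone, the groove and the flat seat, so that the plate sits level and square on the base. Then slide the loose steel ring over the post down onto the plate, with the feet still fully home, let go, and leave the bottle, the solder spool and the heat sink beside the work where they are.

Things in the scene. Friction and masses are not known exactly. Their poses are not given: they have to be found in the camera images.
- seat_centre (a point): fixed aluminium base, 168 x 168 mm (its deck spans x -100 to +64, y -82 to +82 mm from this point), z up, never moves. The point is on the deck, 25 mm above the bench. Seated, the plate's centre is straight over it: plate_top is then 17.5 mm above it, axes parallel to these (22 mm above it while all feet stand on the deck)
- cone_seat (a point): sunk in the base's deck at x -28, y +30 mm from seat_centre: steel cone, mouth 18 mm across, faces sloping 35 degrees; the point is mid-mouth at deck level. A ball only part-way in may stick on a face until it is nudged on
- groove_seat (a point): sunk in the deck at x -28, y -30 mm from seat_centre: steel V groove, 18 mm wide, 30 mm long along y, faces sloping 35 degrees; the point is mid-mouth at deck level
- flat_seat (a point): sunk in the deck at x +32, y 0 mm from seat_centre: flat-bottomed pocket 24 x 24 mm, 4.5 mm deep, upright walls; the point is mid-mouth at deck level
- plate_top (a point): centre of the upper face of the stage top's square plate: aluminium, 100 x 100 x 8 mm, too wide to grasp, axes along its sides, z up; its underside is 14 mm above the lowest points of its three 16 mm ball feet, its upper face 22 mm. Foot centres, from here: x -28, y +30; x -28, y -30; x +32, y 0 mm, matching cone, groove and flat
- stage: the whole loose stage top, post included, about 0.7 to 1.1 kg; origin at its middle, level with the lowest points of the feet. It starts on the deck about 30 to 42 mm towards -x of the seats, up to 22 mm to either side and turned up to 12 degrees. Sliding takes about 3 to 8 N; the push rises clearly when feet bottom against the far faces of their seats
- post: polished upright steel post in the middle of the stage top, part of it, 14 mm diameter, 42 mm long, top edge chamfered 3 mm; the origin is at its foot, on the plate's upper face. Fingers must not touch it.
- post_top (a point): the centre of the top end of the post, 42 mm above the plate's upper face
- ring_centre (a point): loose dark steel ring (weight), 46 mm outer diameter, 17 mm bore, 30 mm high, about 0.3 kg, standing flat on the bench with its bore upright. This point is in the bore's middle, half-way up (15 mm above its underside); z is the bore axis.
- ring: the same ring; origin at the centre of its underside
- flux: bystander: small bottle with a pointed cap, 34 mm diameter, 105 mm high; origin at the centre of its underside
- spool: bystander: white solder spool standing on its flange, 54 mm diameter, 42 mm high; origin at the centre of its underside
- sink: bystander: finned heat sink, 30 x 40 x 22 mm; origin at the centre of its underside

How it is judged:
By the outcome, as a careful person would: the job done as asked, in the order asked, and still so for the second after the job is handed in, with the robot touching nothing.
It also fails if it takes over 72 s, if anything falls off the work surface, if the arm or the gripper's body presses on something with over 40 N, if the wrist force passes 120 N, or if a joint passes its speed limit or range.

### The arm

A 6-joint arm with a two-finger parallel gripper is mounted at the origin on the work surface; the furniture and walls round the work are solid. World frame = base frame: x ahead of the robot, y to its left, z up, the work surface at z = 0. Lengths are in m, angles in rad, forces in N, time in s.
With the tool pointing down it reaches from about 0.3 to 0.775 m from the base axis. Payload 14.6 kg.
Tool frame: the origin (TCP) lies midway between the tips of the shut fingers; the grasp point (between the pads) lies 19 mm behind it (ctrl.pinch_z is the distance from the TCP to the grasp point, in m); z points along the fingers, y is the line along which they close (so a half turn about z gives the same grasp; the last joint's range is limited). The gripper opens to 85 mm and grips with 20 to 120 N. Pads are 22 mm wide; open, the fingers measure 114 mm over their backs; the gripper's body (76 mm by 85 mm) begins 54 mm behind the grasp point. The pads swing forward as they close: fully open they stand 13 mm farther back than shut.
Start: joints at [1.206, 0.3, 1.521, -0, 1.321, -0.067], TCP at [0.161, 0.526, 0.231] pointing down, gripper open.
Joint ranges: [-3.03, 3.03], [-0.79, 2.21], [0.23, 2.52], [-1.04, 4.18], [0, 3.07], [-2.55, 2.55]. Speed limits (rad/s): [2.22, 2.22, 2.57, 3.14, 3.14, 3.14].

### API

Orientations are given as a unit quaternion [x, y, z, w].
In Python, from rig import ctrl gives the robot as it stands. The module is installed in compiled form; this text tells all that it offers.
- The arm moves only by the tool move_arm, never from a script. Its argument "rows" is text: rows parted by semicolons, each of 6 numbers parted by spaces: the shift along the tool's x, y, z each as a share of 0.5 m, from -1 to 1, then the turn, a rotation vector about the tool's x, y, z each as a share of pi rad, from -1 to 1. A call has exactly 5 rows; each row shifts and turns the commanded pose from where the row before left it, along the tool's axes as they then stand; what a row does not reach is not made up. A row lasts 1/10 s, in which the tool goes at most 50 mm and 8.59 degrees, less where a joint would pass 70% of its speed; a pose out of reach is approached as far as the arm can. A call with a number of a shift or a turn outside -1 to 1 is refused whole. A call with a gripper value outside its range is refused whole. "fingers" is the finger opening in mm, from 0 to 85.4, set as the call begins (left out, the last holds). The fingers move at their own pace and stop on an object; "grip_force" is the grip in N (left out, the last holds). Time passes only in rows, so rows that do not move let the fingers close, or fill a call up. It gives the time, the measured TCP pose, the force, the opening and the grip force at its end, in the units of the state.
- ctrl.get_obs(): the state, without advancing time (a new reading comes with each control period).
- ctrl.capture(name): name is "scene" or "top" or "wrist"; returns (picture, depth): 480x640x3 uint8, red, green, blue; 480x640 float32, m along the optical axis (not along the pixel's ray), 0 where there is no reading.
- ctrl.calibration(name): a dict with "mtx" (3x3 intrinsics, pixels), "cam_to_world" (4x4, takes a point from camera to world coordinates); the wrist camera has in their place "hand_eye" (4x4, takes a point from camera to tool coordinates, whose origin is the TCP and whose axes are the flange's). Camera axes: x right, y up, looking along -z (the intrinsics and any distortion apply to the point x, -y, -z); pixel columns grow to the right and rows downward; lengths in m; the calibration is good to about 2 mm. A picture is of the moment at which its call begins: read the wrist's pose just before it. calibration takes no time and is no camera call.
- ctrl.hand_in(): hands the job in; it is judged then, once.
The state is a dict: "clock": time; "joint_positions": joint angles; "joint_velocities": joint speeds; "effort": joint torques, N m; "tcp_pos": TCP position; "ee_rot": TCP orientation; "force": force on the tool from outside, world axes, zero at the start; "ft_torque": the same for the moment, N m; "opening": opening from 0.0 (shut) to 1.0 (fully open); "grip_force": force on a finger pad.
Only numpy, scipy, OpenCV 4.12 (cv2) and the standard library are available. Lean on these libraries where they do the work, as an engineer would, in place of code of your own. Each camera call takes 0.05 s, during which the arm holds its last target. There are 200 camera calls.

## Working session

There is one attempt and no reset: what is moved stays moved. The work goes in short steps, Python scripts to look and compute and a tool call to move; the robot and the scene stay as the last step left them, time stands still between calls to the robot, and variables do not carry over. Pictures are saved under pics/ and viewed, at most 10 in all, crops included, and the job is handed in when it is done.

Besides the shell and the picture viewer there is one more tool, called after "Call:" in YAML: its name, and indented under it one key for each argument. move_arm: Moves the arm, as the interface text tells. Its arguments: {"type":"object","properties":{"rows":{"type":"string"},"fingers":{"type":"number"},"grip_force":{"type":"number"}},"required":["rows"]}

```bash
mkdir -p pics; ls; cat > h.py <<'E'
import numpy as np, cv2
from scipy.spatial.transform import Rotation as R
from rig import ctrl
def cam(name):
    o=ctrl.get_obs(); c=ctrl.calibration(name)
    im,d=ctrl.capture(name)
    if name=='wrist':
        T=np.eye(4);T[:3,:3]=R.from_quat(o['ee_rot']).as_matrix();T[:3,3]=o['tcp_pos'];T=T@c['hand_eye']
    else: T=c['cam_to_world']
    return im,d,np.array(c['mtx']),np.array(T)
def cloud(d,K,T):
    v,u=np.mgrid[:480,:640]
    P=np.stack([(u-K[0,2])/K[0,0]*d,-(v-K[1,2])/K[1,1]*d,-d,np.ones_like(d)],-1)
    W=(P@T.T)[...,:3]; W[d<=0]=np.nan; return W
def save(n,im): cv2.imwrite('pics/'+n+'.png',im[...,::-1])
E
python3 - <<'E'
from h import *
print({k:np.round(v,3) for k,v in ctrl.get_obs().items()})
for n in('top','scene','wrist'):
    im,d,K,T=cam(n); save(n+'0',im); np.savez('pics/'+n+'0.npz',im=im,d=d,K=K,T=T)
    print(n,K.round(1).tolist(),T.round(3).tolist(),[k for k in ctrl.calibration(n)],(d>0).mean())
E
```

```text
pics
{'clock': np.float64(0.0), 'joint_positions': array([ 1.206,  0.3  ,  1.522,  0.   ,  1.321, -0.067]), 'joint_velocities': array([ 0.003,  0.001,  0.002, -0.001,  0.001,  0.001]), 'effort': array([-3.000e-03, -5.435e+01, -3.618e+01, -0.000e+00,  4.000e-03,
       -0.000e+00]), 'tcp_pos': array([0.161, 0.526, 0.231]), 'ee_rot': array([ 0.148,  0.989, -0.001, -0.   ]), 'force': array([0.496, 0.248, 0.311]), 'ft_torque': array([-0.   , -0.004, -0.009]), 'grip_force': np.float64(0.0), 'opening': np.float64(1.002)}
top [[449.6, 0.0, 325.3], [0.0, 449.6, 241.7], [0.0, 0.0, 1.0]] [[0.026, 0.998, -0.055, 0.454], [-0.999, 0.024, -0.029, 0.157], [-0.028, 0.055, 0.998, 0.93], [0.0, 0.0, 0.0, 1.0]] ['mtx', 'cam_to_world'] 0.9957486979166666
scene [[467.6, 0.0, 318.5], [0.0, 467.6, 238.0], [0.0, 0.0, 1.0]] [[0.773, 0.549, -0.317, 0.254], [-0.634, 0.66, -0.403, -0.189], [-0.012, 0.513, 0.858, 0.825], [0.0, 0.0, 0.0, 1.0]] ['mtx', 'cam_to_world'] 0.9957779947916666
wrist [[374.4, 0.0, 321.4], [0.0, 374.4, 238.3], [0.0, 0.0, 1.0]] [[0.293, -0.923, -0.249, 0.098], [0.956, 0.282, 0.078, 0.544], [-0.001, -0.261, 0.965, 0.372], [0.0, 0.0, 0.0, 1.0]] ['mtx', 'hand_eye'] 0.995830078125
```

View pics/top0.png

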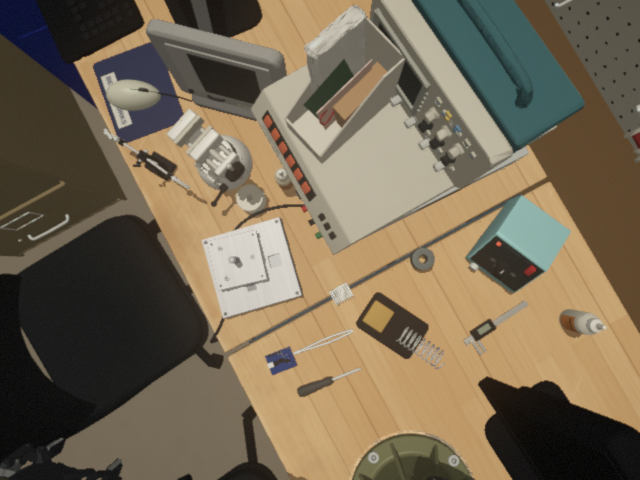

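View pics/scene0.png

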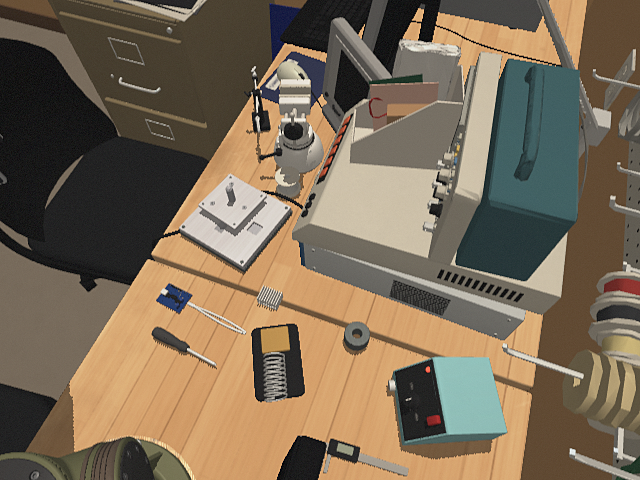

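The top view shows the base at about (253,268), with the stage plate at (240,258) shifted towards image left. The ring is at (423,260), the heat sink at (342,294) and the spool at (250,198). Next I'll get metric positions from the depth images.

```bash
python3 - <<'E'
from h import *
for n,box in(('top',(185,345,205,320)),('scene',(165,300,170,275))):
    f=np.load(f'pics/{n}0.npz'); W=cloud(f['d'],f['K'],f['T'])
    m=np.zeros((480,640),bool); x0,x1,y0,y1=box; m[y0:y1,x0:x1]=1
    z=W[...,2]
    h,e=np.histogram(z[m],bins=np.arange(-.01,.12,.004)); print(n,list(zip((e[:-1]*1000).round().astype(int).tolist(),h.tolist())))
    for nm,lo,hi in(('deck',.015,.034),('plate',.038,.056),('post',.075,.1)):
        k=(m&(z>lo)&(z<hi)).astype(np.uint8)
        c,l,s,_=cv2.connectedComponentsWithStats(k); 
        if c<2: continue
        j=1+s[1:,4].argmax(); P=W[l==j]
        r=cv2.minAreaRect((P[:,:2]*1000).astype(np.float32)); print(nm,len(P),'z',np.median(P[:,2]).round(4),'rect',r, 'mean',P.mean(0).round(4))
    box2={'top':(405,445,240,280),'scene':(338,376,315,360)}[n]
    m[:]=0;x0,x1,y0,y1=box2;m[y0:y1,x0:x1]=1
    P=W[m&(z>.02)&(z<.05)]; print('ring',len(P),np.median(P[:,2]),cv2.minEnclosingCircle((P[P[:,2]>np.median(P[:,2])-.004][:,:2]*1000).astype(np.float32)))
    for nm,(u,v) in dict(spool=(250,198),sink=(342,294),fl=(282,178),fl2=(582,322)).items():
        if n=='top': print(nm,W[v,u].round(3))
f=np.load('pics/top0.npz')
cv2.imwrite('pics/topc.png',cv2.resize(f['im'][150:330,180:380,::-1],None,fx=4,fy=3.3,interpolation=cv2.INTER_CUBIC)[:, :800])
E
```

```text
top [(-10, 5), (-6, 736), (-2, 6904), (2, 1406), (6, 242), (10, 173), (14, 38), (18, 264), (22, 2578), (26, 1250), (30, 2), (34, 12), (38, 115), (42, 763), (46, 1727), (50, 71), (54, 7), (58, 2), (62, 6), (66, 2), (70, 4), (74, 3), (78, 2), (82, 9), (86, 32), (90, 3), (94, 0), (98, 0), (102, 0), (106, 0), (110, 0), (114, 0)]
deck 4031 z 0.0252 rect ((448.81781005859375, 332.4681701660156), (164.38787841796875, 165.26869201660156), 17.795211791992188) mean [0.4395 0.3127 0.025 ]
plate 2491 z 0.0469 rect ((462.5804443359375, 356.8306579589844), (99.9239730834961, 100.56562042236328), 14.82540225982666) mean [0.4625 0.356  0.0469]
post 48 z 0.0873 rect ((463.1174621582031, 356.1961975097656), (11.419703483581543, 11.962578773498535), 1.7600411176681519) mean [0.4627 0.3555 0.0867]
ring 373 0.030166418969572617 ((474.808837890625, -12.567495346069336), 22.72595977783203)
spool [0.591 0.342 0.009]
sink [0.399 0.147 0.017]
fl [0.62  0.267 0.084]
fl2 [ 0.363 -0.296  0.081]
scene [(-10, 27), (-6, 200), (-2, 4250), (2, 1482), (6, 271), (10, 300), (14, 126), (18, 246), (22, 1798), (26, 1535), (30, 33), (34, 11), (38, 102), (42, 516), (46, 1573), (50, 90), (54, 7), (58, 11), (62, 7), (66, 8), (70, 6), (74, 10), (78, 12), (82, 7), (86, 28), (90, 7), (94, 0), (98, 2), (102, 1), (106, 1), (110, 0), (114, 0)]
deck 3585 z 0.0257 rect ((449.9919128417969, 335.188720703125), (165.5746307373047, 168.27606201171875), 17.631778717041016) mean [0.435  0.3067 0.0253]
plate 1955 z 0.0476 rect ((463.8521423339844, 359.84619140625), (101.53646850585938, 101.93294525146484), 14.885772705078125) mean [0.4618 0.356  0.0475]
post 58 z 0.0867 rect ((463.6226501464844, 359.4212341308594), (14.937681198120117, 12.335577011108398), 41.631752014160156) mean [0.4628 0.3573 0.0849]
ring 489 0.030437202782171657 ((475.8848876953125, -9.524062156677246), 23.021745681762695)
```

View pics/topc.png

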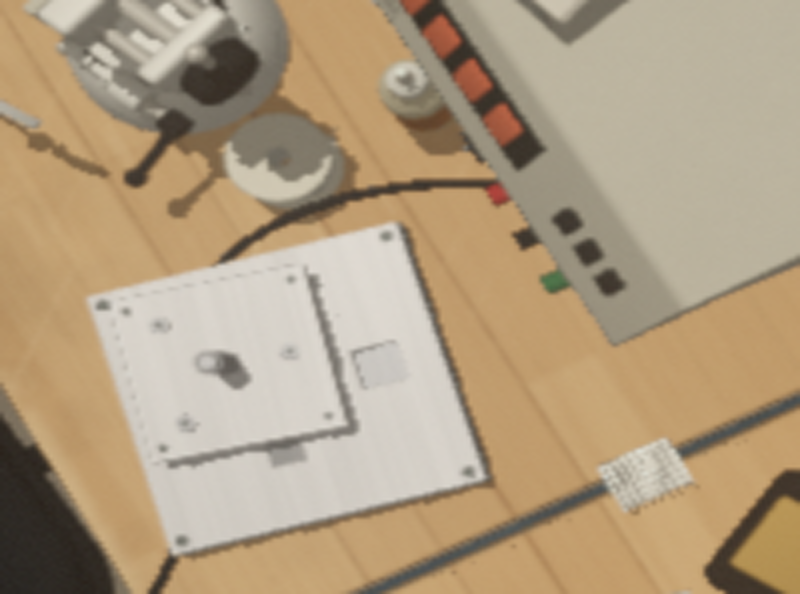

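The crop confirms the orientation. The flat seat at (380,365) is to the right (base +x, roughly world -y) and the groove peeks out at (285,455). So the cone lies towards +y of the base, up in the image. Next I check clearances and work out the first push pose.

```bash
cat >> h.py <<'E'
A=np.radians(-72.3); XB=np.array([np.cos(A),np.sin(A)]); YB=np.array([-np.sin(A),np.cos(A)])
SC=np.array([.4549,.3167])
def tob(p): return np.array([(p[...,:2]-SC)@XB,(p[...,:2]-SC)@YB]).T
def plan(xb,yb,z,ang):
    "target in base coords (m), tool-y world angle deg; prints turn share, then shift shares in the turned frame"
    o=ctrl.get_obs(); M=R.from_quat(o['ee_rot']).as_matrix(); a=np.degrees(np.arctan2(M[1,1],M[0,1]))
    d=(ang-a+180)%360-180
    t=np.r_[SC+xb*XB+yb*YB,z]-o['tcp_pos']
    an=np.radians(ang); y=np.array([np.cos(an),np.sin(an),0]); x=np.array([-y[1],y[0],0])
    print('turn(z share)',round(-d/180,4),'of',round(d,2),'deg; shift shares',np.round([t@x/.5,t@y/.5,-t[2]/.5],4),'tilt',M[:,2].round(4))
E
python3 - <<'E'
from h import *
for n in('top','scene'):
    f=np.load(f'pics/{n}0.npz'); W=cloud(f['d'],f['K'],f['T']).reshape(-1,3); W=W[~np.isnan(W[:,0])]
    b=tob(W)*1000
    k=(W[:,2]>.03)&(b[:,0]>-220)&(b[:,0]<140)&(b[:,1]>-120)&(b[:,1]<260)
    H=np.zeros((19,18),int)
    for (x,y),z in zip(b[k],W[k,2]): 
        i,j=int((y+120)//20),int((x+220)//20); H[i,j]=max(H[i,j],z*1000)
    print(n,'cols xb -220.. step20; rows yb -120..');print('\n'.join(f'{-120+20*i:5d} '+' '.join(f'{v:4d}' for v in r) for i,r in enumerate(H)))
plan(-.037,.0205+.05+.025,.18,107.7)
E
```

```text
top cols xb -220.. step20; rows yb -120..
 -120    0    0    0    0    0    0    0    0    0    0    0    0    0    0    0    0    0    0
 -100    0    0    0    0    0    0    0    0    0    0    0    0    0    0    0    0    0    0
  -80    0    0    0    0    0    0    0    0    0    0    0    0    0    0    0    0    0    0
  -60    0    0    0    0    0    0    0    0    0    0    0    0    0    0    0    0    0    0
  -40    0    0    0    0    0    0   49   50   49   50   50   50    0    0    0    0    0    0
  -20    0    0    0    0    0    0   50   50   51   50   50   50    0    0    0    0    0    0
    0    0    0    0    0    0    0   50   51   88   90   50   51    0    0    0    0    0  144
   20    0    0    0    0    0    0   51   50   88   91   50   49    0    0    0    0    0  154
   40    0    0    0    0    0    0   49   50   50   50   50   51    0    0    0    0    0  159
   60    0    0    0    0    0    0   48   50   51   51   51   49    0    0    0    0   44  168
   80    0    0    0    0    0    0    0    0    0    0    0    0    0    0    0    0   47  179
  
[... 2039 characters left out ...]
  0    0  162  187
  140    0    0    0    0    0    0    0    0   61   75   76  171  200   43    0   88  173  193
  160    0    0    0    0    0    0   82   81    0   78  167  198  203  163    0    0  180  195
  180    0    0    0    0    0   97   99    0   78  172  152  168  169    0    0  155  181  248
  200    0    0    0    0    0   95   90   68  173  174  174  173   52    0    0  167  185  249
  220    0    0    0   96   94   92    0  173  174  173  175  173   60    0    0  169  188    0
  240    0    0  100  104  103    0    0  173  173  174  174  173   51    0    0  171  191    0
turn(z share) -0.1931 of 34.76 deg; shift shares [-0.6233 -0.5026  0.1017] tilt [-3.e-04 -8.e-04 -1.e+00]
```

Call:
move_arm:
  rows: "0 0 0 0 0 -0.0386;0 0 0 0 0 -0.0386;0 0 0 0 0 -0.0386;0 0 0 0 0 -0.0386;0 0 0 0 0 -0.0387"
  fingers: 60
  grip_force: 30

```text
clock: 0.65
tcp_pos: [0.1613, 0.5257, 0.231]
ee_rot: [-0.156, 0.988, -0.0, -0.0]
force: [0.1, 0.3, -0.4]
opening: 0.703
grip_force: 0.0
```

Call:
move_arm:
  rows: "-0.06 -0.05 0 0 0 0;-0.06 -0.05 0 0 0 0;-0.06 -0.05 0 0 0 0;-0.06 -0.05 0 0 0 0;-0.06 -0.05 0 0 0 0"

```text
clock: 1.15
tcp_pos: [0.3436, 0.4514, 0.2311]
ee_rot: [-0.154, 0.988, -0.0, -0.0]
force: [0.9, 1.3, 0.2]
opening: 0.707
grip_force: 0.0
```

Call:
move_arm:
  rows: "-0.06 -0.05 0 0 0 0;-0.06 -0.05 0 0 0 0;-0.06 -0.05 0 0 0 0;-0.06 -0.05 0 0 0 0;0 0 0 0 0 0"

```text
clock: 1.65
tcp_pos: [0.4903, 0.3911, 0.2303]
ee_rot: [-0.152, 0.988, -0.0, -0.0]
force: [-0.8, 0.3, -0.7]
opening: 0.704
grip_force: 0.0
```

```bash
python3 - <<'E'
from h import *
o=ctrl.get_obs(); print(o['clock'],o['tcp_pos'],o['opening'],tob(o['tcp_pos'])*1000)
im,d,K,T=cam('wrist'); save('w1',im); np.savez('pics/w1.npz',im=im,d=d,K=K,T=T)
W=cloud(d,K,T); z=W[...,2]
for nm,lo,hi in(('deck',.018,.034),('plate',.039,.056)):
    k=((z>lo)&(z<hi)).astype(np.uint8); c,l,s,_=cv2.connectedComponentsWithStats(k); j=1+s[1:,4].argmax(); P=W[l==j]
    print(nm,len(P),np.median(P[:,2]),cv2.minAreaRect((P[:,:2]*1000).astype(np.float32)))
plan(-.04,.091,.18,107.7)
E
```

```text
1.65 [0.49028255 0.3911309  0.23031404] 0.7037762277980601 [-60.1499812   56.33705028]
deck 20527 0.024032847049838768 ((448.4132385253906, 332.74090576171875), (164.44676208496094, 164.70599365234375), 17.748685836791992)
plate 13183 0.04578740588271518 ((462.2872009277344, 357.65716552734375), (100.29000854492188, 100.44705200195312), 14.952982902526855)
turn(z share) -0.0009 of 0.17 deg; shift shares [-0.0722 -0.0435  0.1007] tilt [-1.e-03 -8.e-04 -1.e+00]
```

View pics/w1.png

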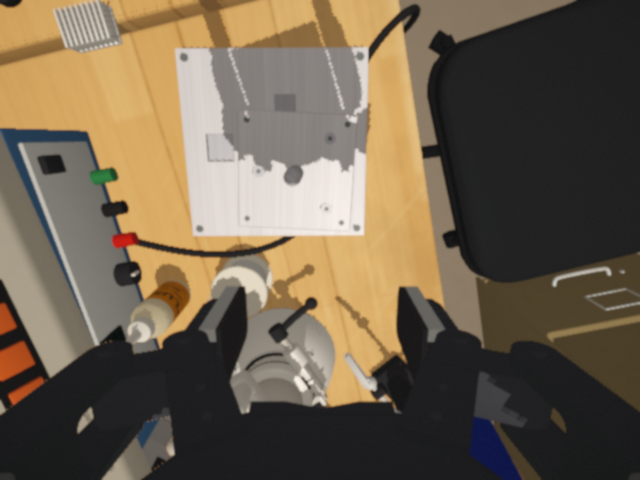

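The wrist view shows the plate around (295,175) on the deck, the fingers at (225,310) and (415,310), and the spool at (243,278) clear of them. Next I lower the fingers beside the +y edge.

Call:
move_arm:
  rows: "-0.034 -0.02 0 0 0 -0.0009;-0.034 -0.02 0 0 0 0;0 0 0.05 0 0 0;0 0 0.06 0 0 0;0 0 0.06 0 0 0"

```text
clock: 2.2
tcp_pos: [0.5246, 0.3854, 0.1453]
ee_rot: [-0.156, 0.988, 0.0, 0.0]
force: [0.2, 0.3, -0.1]
opening: 0.703
grip_force: 0.0
```

Call:
move_arm:
  rows: "0 0 0.06 0 0 0;0 0 0.06 0 0 0;0 0 0.06 0 0 0;0 0 0.03 0 0 0;0 0 0.015 0 0 0"

```text
clock: 2.7
tcp_pos: [0.5245, 0.3851, 0.0326]
ee_rot: [-0.156, 0.988, -0.0, -0.001]
force: [-0.2, 0.2, 0.2]
opening: 0.704
grip_force: 0.0
```

```bash
sed -i 's/^SC=.*/SC=np.array([.4541,.3159])/' h.py; python3 - <<'E'
from h import *
o=ctrl.get_obs(); print(o['clock'],o['tcp_pos'],o['force'],tob(o['tcp_pos'])*1000)
plan(-.04,.081,.028,107.7)
E
```

```text
2.7 [0.52453934 0.38508287 0.03260874] [-0.18397818  0.22035566  0.20707026] [-44.49196994  88.13872766]
turn(z share) 0.0011 of -0.2 deg; shift shares [ 0.0143 -0.009   0.0092] tilt [-1.6e-03 -9.0e-04 -1.0e+00]
```

Call:
move_arm:
  rows: "0 -0.004 0.004 0 0 0.001;0.004 -0.004 0.004 0 0 0;0.004 0 0 0 0 0;0.004 0 0 0 0 0;0.004 0 0 0 0 0"

```text
clock: 3.2
tcp_pos: [0.5198, 0.3793, 0.031]
ee_rot: [-0.153, 0.988, 0.001, 0.002]
force: [4.5, 5.3, 0.5]
opening: 0.702
grip_force: 2.6
```

Call:
move_arm:
  rows: "0.004 0 0 0 0 0;0.004 0 0 0 0 0;0.004 0 0 0 0 0;0.004 0 0 0 0 0;0.004 0 0 0 0 0"

```text
clock: 3.7
tcp_pos: [0.5106, 0.376, 0.031]
ee_rot: [-0.154, 0.988, 0.001, 0.002]
force: [6.7, 2.4, -0.1]
opening: 0.702
grip_force: 3.3
```

```bash
cat >> h.py <<'E'
def fit(name,zmin=.0335):
    im,d,K,T=cam(name); W=cloud(d,K,T); z=W[...,2]; b=tob(W)
    m=(z>zmin)&(z<.054)&(abs(b[...,0]+.01)<.1)&(abs(b[...,1])<.09)
    c,l,s,_=cv2.connectedComponentsWithStats(m.astype(np.uint8)); j=1+s[1:,4].argmax(); P=W[l==j]; B=tob(P)
    r=cv2.minAreaRect((B*1000).astype(np.float32))
    q=np.c_[B,np.ones(len(B))]; k=np.ones(len(B),bool)
    for _ in range(4):
        s_=np.linalg.lstsq(q[k],P[k,2],rcond=None)[0]; e=abs(P[:,2]-q@s_); k=e<.004
    D=((z>.018)&(z<.031)&(abs(b[...,0]+.018)<.078)&(abs(b[...,1])<.078)); 
    print(name,'plate in base',np.round(r[0],1),np.round(r[1],1),round(r[2],2),'slope deg',np.degrees(s_[:2]).round(2),'z at ctr',round(1000*(np.array([*r[0],1000])/1000@s_),2),'deck z',round(1000*np.median(z[D]),2))
    return im
E
python3 - <<'E'
from h import *
o=ctrl.get_obs(); print(o['clock'],o['tcp_pos'],o['force'],tob(o['tcp_pos'])*1000)
fit('top');fit('scene');fit('wrist')
E
```

```text
3.7 [0.5105725 0.3760335 0.0310164] [ 6.70173905  2.4396426  -0.11537127] [-40.11736545  72.08175115]Traceback (most recent call last):
  File "<stdin>", line 3, in <module>
  File "h.py", line 28, in fit
    m=(z>zmin)&(z<.054)&(abs(b[...,0]+.01)<.1)&(abs(b[...,1])<.09)
      ~~~~~~~~~~~~~~~~~^^~~~~~~~~~~~~~~~~~~~~~
ValueError: operands could not be broadcast together with shapes (480,640) (640,480)
```

Call:
move_arm:
  rows: "0.004 0 0 0 0 0;0.004 0 0 0 0 0;0.004 0 0 0 0 0;0.004 0 0 0 0 0;0.003 0 0 0 0 0"

```text
clock: 4.25
tcp_pos: [0.5015, 0.3731, 0.0309]
ee_rot: [-0.154, 0.988, 0.001, 0.002]
force: [7.1, 2.4, -0.3]
opening: 0.705
grip_force: 3.5
```

```bash
sed -i 's/^def tob.*/def tob(p): return np.stack([(p[...,:2]-SC)@XB,(p[...,:2]-SC)@YB],-1)/' h.py; python3 - <<'E'
from h import *
o=ctrl.get_obs(); print(o['clock'],o['tcp_pos'],o['force'],tob(o['tcp_pos'])*1000)
fit('top');fit('scene');fit('wrist')
E
```

```text
4.25 [0.50149941 0.37308888 0.03089798] [ 7.05278451  2.39668155 -0.29987396] [-40.07065468  62.5429029 ]
top plate in base [2.3 2.4] [101.7  27.4] 89.97 slope deg [-1.77  0.04] z at ctr 47.03 deck z 25.1
scene plate in base [-37.   13.8] [103.3 123.3] 0.17 slope deg [-0.13  0.27] z at ctr 47.62 deck z 25.85
wrist plate in base [-35.1  14.4] [100.4 117.4] 0.17 slope deg [-0.08 -0.  ] z at ctr 45.76 deck z 24.0
```

Call:
move_arm:
  rows: "0.002 0 0 0 0 0;0.002 0 0 0 0 0;-0.01 0 0 0 0 0;-0.012 0 0 0 0 0;0 0 -0.04 0 0 0"

```text
clock: 4.9
tcp_pos: [0.5084, 0.3747, 0.0473]
ee_rot: [-0.154, 0.988, -0.001, -0.002]
force: [0.1, 1.0, 0.3]
opening: 0.702
grip_force: 0.0
```

Call:
move_arm:
  rows: "0 0 -0.07 0 0 0;0 0 -0.08 0 0 0;0 0 -0.07 0 0 0;0.04 0 -0.03 0 0 0.03;0 0 0 0 0 0.0477"

```text
clock: 5.4
tcp_pos: [0.4896, 0.3696, 0.1776]
ee_rot: [-0.03, 1.0, 0.001, 0.001]
force: [-0.1, 0.9, -0.7]
opening: 0.707
grip_force: 0.0
```

```bash
python3 - <<'E'
from h import *
o=ctrl.get_obs(); print(o['clock'],o['tcp_pos'],o['force'],tob(o['tcp_pos'])*1000)
fit('top');fit('scene');fit('wrist')
plan(-.11,.0,.17,17.75)
E
```

```text
5.4 [0.48964125 0.36962711 0.17757364] [-0.06198139  0.8986449  -0.67710651] [-40.37803049  50.1936016 ]
top plate in base [-17.3  -1.1] [67.8 99.9] 0.58 slope deg [0.05 0.03] z at ctr 46.89 deck z 25.1
scene plate in base [-36.6   0.9] [101.5 101.7] 89.64 slope deg [-0.21  0.16] z at ctr 47.57 deck z 25.84
wrist plate in base [-34.9  -1. ] [100.4 100.2] 0.04 slope deg [-0.07  0.02] z at ctr 45.78 deck z 24.04
turn(z share) 0.4229 of -76.11 deg; shift shares [ 0.1402 -0.1008  0.0091] tilt [-7.e-04 -4.e-04 -1.e+00]
```

Call:
move_arm:
  rows: "0 0 0 0 0 0.047;0 0 0 0 0 0.047;0 0 0 0 0 0.047;0 0 0 0 0 0.047;0 0 0 0 0 0.047"

```text
clock: 6.05
tcp_pos: [0.4901, 0.3692, 0.1738]
ee_rot: [0.331, 0.944, -0.001, -0.001]
force: [-0.4, 0.3, -0.4]
opening: 0.701
grip_force: 0.0
```

Call:
move_arm:
  rows: "0 0 0 0 0 0.047;0 0 0 0 0 0.047;0 0 0 0 0 0.047;0 0 0 0 0 0.047;0 0 0 0 0 0"

```text
clock: 6.55
tcp_pos: [0.4901, 0.3692, 0.1739]
ee_rot: [0.59, 0.807, -0.001, -0.0]
force: [-0.3, 0.5, 0.3]
opening: 0.705
grip_force: 0.0
```

```bash
python3 - <<'E'
from h import *
o=ctrl.get_obs(); print(o['clock'],o['tcp_pos'],o['joint_positions'].round(2))
plan(-.11,.0,.028,17.75)
E
```

```text
6.55 [0.49008516 0.36923924 0.17388269] [0.59 0.49 1.39 0.   1.26 0.28]
turn(z share) -0.0007 of 0.12 deg; shift shares [ 0.1403 -0.1009  0.2918] tilt [-1.4e-03 -8.0e-04 -1.0e+00]
```

Call:
move_arm:
  rows: "0.047 -0.034 0 0 0 -0.0007;0.047 -0.034 0 0 0 0;0.046 -0.033 0 0 0 0;0 0 0.05 0 0 0;0 0 0.06 0 0 0"

```text
clock: 7.05
tcp_pos: [0.4205, 0.4217, 0.1198]
ee_rot: [0.586, 0.81, 0.001, 0.0]
force: [1.2, 0.4, -0.8]
opening: 0.7
grip_force: 0.0
```

Call:
move_arm:
  rows: "0 0 0.06 0 0 0;0 0 0.06 0 0 0;0 0 0.04 0 0 0;0 0 0.022 0 0 0;0 0 0 0 0 0"

```text
clock: 7.55
tcp_pos: [0.4202, 0.4203, 0.0273]
ee_rot: [0.588, 0.809, -0.001, -0.0]
force: [-0.4, -0.1, -0.4]
opening: 0.707
grip_force: 0.0
```

```bash
python3 - <<'E'
from h import *
o=ctrl.get_obs(); print(o['clock'],o['tcp_pos'],tob(o['tcp_pos'])*1000,o['force'])
plan(-.097,-.0005,.028,17.75)
E
```

```text
7.55 [0.42024357 0.42029982 0.02730347] [-109.75115587   -0.51271906] [-0.42758976 -0.14823888 -0.36172472]
turn(z share) 0.0009 of -0.16 deg; shift shares [-0.0255  0.     -0.0014] tilt [-0.0021 -0.0018 -1.    ]
```

Call:
move_arm:
  rows: "-0.006 0 0 0 0 0.0009;-0.006 0 0 0 0 0;-0.006 0 0 0 0 0;-0.005 0 0 0 0 0;-0.005 0 0 0 0 0"

```text
clock: 8.05
tcp_pos: [0.4251, 0.4075, 0.0293]
ee_rot: [0.591, 0.807, 0.001, -0.0]
force: [-2.0, 7.5, 0.5]
opening: 0.702
grip_force: 3.7
```

Call:
move_arm:
  rows: "-0.006 0 0 0 0 0;-0.006 0 0 0 0 0;-0.006 0 0 0 0 0;-0.006 0 0 0 0 0;-0.004 0 0 0 0 0"

```text
clock: 8.55
tcp_pos: [0.4291, 0.3947, 0.0293]
ee_rot: [0.591, 0.807, 0.001, -0.0]
force: [-2.3, 7.7, 1.1]
opening: 0.704
grip_force: 3.6
```

```bash
python3 - <<'E'
from h import *
o=ctrl.get_obs(); print(o['clock'],o['tcp_pos'],tob(o['tcp_pos'])*1000,o['force'])
fit('top');fit('scene');
plan(-.066,-.0005,.028,17.75)
E
```

```text
8.55 [0.42914665 0.39474295 0.02930227] [-82.69728584   0.19876329] [-2.29335521  7.68047185  1.07809638]
top plate in base [-20.9  -0.9] [100.  102.1] 89.94 slope deg [-0.09  0.05] z at ctr 46.94 deck z 25.1
scene plate in base [-33.1   0.7] [101.9 124. ] 89.92 slope deg [-0.23  0.24] z at ctr 47.59 deck z 25.85
turn(z share) -0.0012 of 0.22 deg; shift shares [-0.0325 -0.0014  0.0023] tilt [ 6.e-04  9.e-04 -1.e+00]
```

Call:
move_arm:
  rows: "-0.004 0 0 0 0 0;-0.004 0 0 0 0 0;-0.004 0 0 0 0 0;-0.004 0 0 0 0 0;-0.004 0 0 0 0 0"

```text
clock: 9.15
tcp_pos: [0.4322, 0.3853, 0.0293]
ee_rot: [0.591, 0.807, 0.001, -0.0]
force: [-2.5, 6.4, 2.8]
opening: 0.704
grip_force: 3.7
```

Call:
move_arm:
  rows: "-0.002 0 0 0 0 0;-0.002 0 0 0 0 0;-0.002 0 0 0 0 0;-0.002 0 0 0 0 0;-0.002 0 0 0 0 0"

```text
clock: 9.65
tcp_pos: [0.4337, 0.3795, 0.0288]
ee_rot: [0.591, 0.807, -0.0, 0.0]
force: [-0.1, 0.1, 0.8]
opening: 0.703
grip_force: 0.0
```

```bash
python3 - <<'E'
from h import *
o=ctrl.get_obs(); print(o['clock'],o['tcp_pos'],tob(o['tcp_pos'])*1000,o['force'])
fit('top');fit('scene');
E
```

```text
9.65 [0.43366146 0.37947055 0.02876044] [-66.77520988  -0.14345796] [-0.09327948  0.14142124  0.79469355]
top plate in base [-4.  -0.9] [ 99.9 101. ] 89.71 slope deg [-3.42 -0.05] z at ctr 44.25 deck z 25.31
scene plate in base [-16.7   1.3] [101.8 124.2] 89.55 slope deg [-3.32  0.07] z at ctr 45.37 deck z 25.93
```

Call:
move_arm:
  rows: "-0.002 0 0 0 0 0;-0.002 0 0 0 0 0;-0.002 0 0 0 0 0;-0.001 0 0 0 0 0;-0.001 0 0 0 0 0"

```text
clock: 10.25
tcp_pos: [0.4347, 0.3759, 0.0287]
ee_rot: [0.591, 0.807, -0.0, -0.0]
force: [-1.8, 4.6, -2.0]
opening: 0.704
grip_force: 2.3
```

```bash
python3 - <<'E'
from h import *
o=ctrl.get_obs(); print(o['clock'],o['tcp_pos'],tob(o['tcp_pos'])*1000,o['force'])
fit('top');fit('scene');
E
```

```text
10.25 [0.43470743 0.3759456  0.02865857] [-63.0991111   -0.21871167] [-1.7663973   4.56102431 -2.04166768]
top plate in base [-0.2 -0.7] [100.5  99.6] 90.0 slope deg [-3.35 -0.19] z at ctr 44.11 deck z 25.31
scene plate in base [-13.5   1.2] [122.9 101.4] 0.12 slope deg [-3.51 -0.02] z at ctr 45.37 deck z 25.86
```

Call:
move_arm:
  rows: "-0.001 0 0 0 0 0;-0.001 0 0 0 0 0;-0.001 0 0 0 0 0;-0.001 0 0 0 0 0;0 0 0 0 0 0"

```text
clock: 10.85
tcp_pos: [0.4355, 0.3739, 0.0288]
ee_rot: [0.591, 0.807, -0.0, 0.0]
force: [-0.5, 3.2, -2.5]
opening: 0.702
grip_force: 1.7
```

```bash
python3 - <<'E'
from h import *
o=ctrl.get_obs(); print(o['clock'],o['tcp_pos'],tob(o['tcp_pos'])*1000,o['force'])
fit('top');
E
```

```text
10.85 [0.43548068 0.37386426 0.02875512] [-60.8812019   -0.11485777] [-0.545874    3.17385215 -2.54099012]
top plate in base [ 1.7 -0.8] [100.2 100.1] 0.06 slope deg [-3.3  -0.07] z at ctr 44.17 deck z 25.38
```

Call:
move_arm:
  rows: "0.003 0 0 0 0 0;0.005 0 0 0 0 0;0.008 0 0 0 0 0;0.008 0 0 0 0 0;0 0 0 0 0 0"

```text
clock: 11.4
tcp_pos: [0.4317, 0.3859, 0.0288]
ee_rot: [0.591, 0.807, 0.0, 0.0]
force: [0.5, 0.2, -0.7]
opening: 0.702
grip_force: 0.0
```

```bash
python3 - <<'E'
from h import *
o=ctrl.get_obs(); print(o['clock'],o['tcp_pos'],tob(o['tcp_pos'])*1000,o['force'])
im=fit('top');fit('scene')
E
```

```text
11.4 [0.43167143 0.385949   0.02881717] [-7.35520100e+01 -6.96202833e-02] [ 0.5068866   0.24249277 -0.70805014]
top plate in base [ 0.5 -0.7] [ 99.8 101.1] 89.69 slope deg [-0.48 -0.04] z at ctr 42.62 deck z 25.16
scene plate in base [-2.   0.9] [101.1 101.4] 89.76 slope deg [-0.51  0.19] z at ctr 43.26 deck z 25.9
```

Call:
move_arm:
  rows: "0 0 -0.06 0 0 0;0 0 -0.09 0 0 0;-0.02 0 -0.09 0 0 0;-0.02 0 -0.06 0 0 0;0 0 0 0 0 0"

```text
clock: 12.0
tcp_pos: [0.4395, 0.3664, 0.1835]
ee_rot: [0.592, 0.806, 0.003, 0.001]
force: [0.5, -0.1, -0.8]
opening: 0.703
grip_force: 0.0
```

```bash
cat >> h.py <<'E'
def fine(name,ctr=(0,0)):
    "plane difference plate-deck, and edge lines, in one image (median-filtered cloud)"
    im,d,K,T=cam(name); W=cloud(d,K,T); b=tob(W)*1000; z=W[...,2]*1000
    bx=b[...,0]-ctr[0];by=b[...,1]-ctr[1]
    pl=(abs(bx)<46)&(abs(by)<46)&(np.hypot(bx+.0,by)>14)&(abs(z-44)<7)
    dk=(b[...,0]>-98)&(b[...,0]<62)&(abs(b[...,1])<79)&((abs(bx)>56)|(abs(by)>56))&(abs(z-25)<3)
    def pf(m):
        q=np.c_[b[m],np.ones(m.sum())]; k=np.ones(len(q),bool)
        for _ in range(5):
            s=np.linalg.lstsq(q[k],z[m][k],rcond=None)[0]; k=abs(z[m]-q@s)<1.5
        return s
    p,k=pf(pl),pf(dk); t=p-k
    c=np.array([*ctr,1])
    out=[name,'ht',round(t@c,2),'tilt deg',np.degrees(t[:2]).round(2)]
    for lo,hi,nm in((33,55,'plate'),(18,55,'base')):
        m=(z>lo)&(z<hi)&(b[...,0]>-115)&(b[...,0]<80)&(abs(b[...,1])<95)
        c_,l,s,_=cv2.connectedComponentsWithStats(m.astype(np.uint8)); j=1+s[1:,4].argmax()
        r=cv2.minAreaRect(b[l==j].astype(np.float32)); out+=[nm,np.round(r[0],1),np.round(r[1],1),round(r[2],2)]
    print(*out)
E
python3 - <<'E'
from h import *
o=ctrl.get_obs(); print(o['clock'],o['tcp_pos'],tob(o['tcp_pos'])*1000)
for n in('top','scene','wrist','wrist'): fine(n)
E
```

```text
12.0 [0.4394784  0.36644539 0.1835192 ] [-52.59809911   1.43803609]
top ht 17.41 tilt deg [-0.87 -0.07] plate [ 0.7 -0.7] [ 99.7 100.4] 89.69 base [-17.2  -0.1] [164.8 164.2] 0.0
scene ht 17.24 tilt deg [-0.66 -0.05] plate [-1.7  0.8] [102.1 101.9] 0.1 base [-20.2   2. ] [167.1 165.8] 0.23
wrist ht 17.39 tilt deg [-0.48 -0.04] plate [-0.4 -1. ] [100.2 100.4] 89.66 base [-17.5  -0.3] [164.8 164.6] 0.11
wrist ht 17.39 tilt deg [-0.48 -0.04] plate [-0.7 -0.9] [100.2 100. ] 89.82 base [-17.5  -0.3] [164.8 164.7] 0.1
```

The plate sits about 0.7 mm short in x, with its rear about 0.5 mm high, so it needs one more gentle +x nudge.

Call:
move_arm:
  rows: "0.02 -0.001 0 0 0 0.0015;0.022 -0.002 0.05 0 0 0;0 0 0.08 0 0 0;0 0 0.08 0 0 0;0 0 0.08 0 0 0"

```text
clock: 12.7
tcp_pos: [0.4293, 0.3865, 0.0314]
ee_rot: [0.593, 0.805, -0.0, -0.0]
force: [0.5, 0.2, -1.6]
opening: 0.703
grip_force: 0.0
```

Call:
move_arm:
  rows: "-0.004 0 0.011 0 0 0;-0.006 0 0 0 0 0;-0.006 0 0 0 0 0;-0.002 0 0 0 0 0;-0.001 0 0 0 0 0"

```text
clock: 13.2
tcp_pos: [0.4336, 0.3772, 0.0298]
ee_rot: [0.593, 0.805, 0.001, 0.0]
force: [-0.0, 0.2, -0.4]
opening: 0.697
grip_force: 0.0
```

```bash
python3 - <<'E'
from h import *
o=ctrl.get_obs(); print(o['clock'],o['tcp_pos'],tob(o['tcp_pos'])*1000,o['force'])
plan(-.061,-.0003,.031,17.75)
E
```

```text
13.2 [0.43360915 0.37718505 0.02983364] [-64.61380089  -0.88816431] [-0.0496524   0.24976574 -0.40176194]
turn(z share) -0.0029 of 0.52 deg; shift shares [-0.0072  0.0012 -0.0023] tilt [ 0.0019  0.0015 -1.    ]
```

Call:
move_arm:
  rows: "-0.001 0 -0.004 0 0 -0.0029;-0.002 0.001 0 0 0 0;-0.001 0 0 0 0 0;-0.001 0 0 0 0 0;-0.001 0 0 0 0 0"

```text
clock: 13.7
tcp_pos: [0.4343, 0.3744, 0.0303]
ee_rot: [0.59, 0.808, 0.0, -0.0]
force: [-2.3, 3.9, -0.1]
opening: 0.707
grip_force: 1.9
```

Call:
move_arm:
  rows: "-0.0005 0 0 0 0 0;-0.0005 0 0 0 0 0;-0.0005 0 0 0 0 0;0 0 0 0 0 0;0 0 0 0 0 0"

```text
clock: 14.2
tcp_pos: [0.4344, 0.3738, 0.0302]
ee_rot: [0.589, 0.808, 0.0, -0.0]
force: [-2.4, 5.9, -0.5]
opening: 0.7
grip_force: 2.6
```

```bash
python3 - <<'E'
from h import *
o=ctrl.get_obs(); print(o['clock'],o['tcp_pos'],tob(o['tcp_pos'])*1000,o['force'])
fine('top');fine('scene')
E
```

```text
14.2 [0.43435576 0.37379904 0.03021428] [-61.16108988  -1.20635616] [-2.35754978  5.86368701 -0.54231195]
top ht 17.46 tilt deg [-0.56 -0.14] plate [ 1.2 -0.7] [100.1  99.8] 0.09 base [-3.5 -0. ] [137.5 164.3] 0.1
scene ht 17.25 tilt deg [-0.4   0.01] plate [-12.2   1.2] [101.3 123.7] 89.9 base [-20.1   2.1] [167.2 166.2] 0.12
```

Call:
move_arm:
  rows: "-0.0005 0 0 0 0 0;-0.0005 0 0 0 0 0;-0.0005 0 0 0 0 0;0 0 0 0 0 0;0 0 0 0 0 0"

```text
clock: 14.8
tcp_pos: [0.4346, 0.3734, 0.0303]
ee_rot: [0.589, 0.808, 0.0, -0.0]
force: [-3.8, 6.7, -0.4]
opening: 0.703
grip_force: 4.0
```

Call:
move_arm:
  rows: "-0.0005 0 0 0 0 0;-0.0005 0 0 0 0 0;0 0 0 0 0 0;0 0 0 0 0 0;0 0 0 0 0 0"

```text
clock: 15.3
tcp_pos: [0.4347, 0.3732, 0.0305]
ee_rot: [0.589, 0.808, 0.001, -0.0]
force: [-3.9, 9.4, 0.5]
opening: 0.701
grip_force: 4.8
```

```bash
python3 - <<'E'
from h import *
o=ctrl.get_obs(); print(o['clock'],o['tcp_pos'],tob(o['tcp_pos'])*1000,o['force'])
fine('top');fine('scene')
E
```

```text
15.3 [0.43470991 0.37320791 0.03048087] [-60.49026675  -1.04868879] [-3.91168037  9.41959986  0.53777106]
top ht 17.59 tilt deg [-0.96  0.21] plate [ 2.  -0.5] [100.2 100. ] 0.13 base [-3.6 -0.1] [137.8 164. ] 0.13
scene ht 17.5 tilt deg [-0.66  0.19] plate [-11.1   1.5] [101.7 123.2] 90.0 base [-18.8   2.1] [166.7 167. ] 89.68
```

Call:
move_arm:
  rows: "0.003 0 0 0 0 0;0.01 0 0 0 0 0;0.01 0 0 0 0 0;0 0 -0.06 0 0 0;0 0 -0.08 0 0 0"

```text
clock: 15.9
tcp_pos: [0.4305, 0.3829, 0.0994]
ee_rot: [0.589, 0.808, -0.002, -0.0]
force: [1.0, 0.1, 0.0]
opening: 0.702
grip_force: 0.0
```

Call:
move_arm:
  rows: "-0.02 0 -0.09 0 0 0;-0.02 0 -0.07 0 0 0;0 0 0 0 0 0;0 0 0 0 0 0;0 0 0 0 0 0"

```text
clock: 16.4
tcp_pos: [0.437, 0.3641, 0.1789]
ee_rot: [0.589, 0.808, -0.001, -0.0]
force: [0.4, 0.1, 0.2]
opening: 0.703
grip_force: 0.0
```

```bash
python3 - <<'E'
from h import *
o=ctrl.get_obs(); print(o['clock'],o['tcp_pos'],tob(o['tcp_pos'])*1000)
for n in('top','scene','wrist','wrist'): fine(n)
E
```

```text
16.4 [0.43704017 0.3641198  0.17887824] [-51.12390068  -1.59182376]
top ht 17.4 tilt deg [-0.43  0.37] plate [ 1.5 -0.4] [100.3 100.5] 89.87 base [-16.2   0.1] [163.1 164.6] 0.04
scene ht 17.33 tilt deg [-0.67  0.06] plate [-1.2  1.1] [101.9 102. ] 0.05 base [-19.6   2.2] [166.7 166.3] 0.19
wrist ht 17.42 tilt deg [-0.47  0.15] plate [ 0.7 -0.6] [100.2 100.5] 89.98 base [-17.4  -0.3] [165.1 164.6] 0.1
wrist ht 17.42 tilt deg [-0.48  0.14] plate [ 0.7 -0.8] [100.6 100.1] 0.07 base [-17.5  -0.3] [164.8 164.7] 0.16
```

```bash
python3 - <<'E'
import h; from h import *
for n in('w1','top0','scene0'):
    f=np.load(f'pics/{n}.npz'); h.cam=lambda _:(f['im'],f['d'],f['K'],f['T']); h.fine(n,(-37.5,20.8))
E
```

```text
w1 ht 21.73 tilt deg [-0.1 -0. ] plate [-37.3  20.5] [100.3 100.4] 87.25 base [-17.8  -0.3] [164.7 164.4] 0.05
top0 ht 21.65 tilt deg [-0.03 -0.03] plate [-36.4  20.5] [ 99.9 100.6] 87.13 base [-17.4   0. ] [165.3 164.4] 0.1
scene0 ht 21.54 tilt deg [ 0.04 -0.2 ] plate [-38.9  22.7] [101.5 101.9] 87.19 base [-19.7   2.2] [168.5 166.1] 0.06
```

Call:
move_arm:
  rows: "-0.05 0.001 0 0 0 0;-0.05 0.001 0 0 0 0;-0.05 0.001 0 0 0 0;-0.05 0 0 0 0 0;-0.05 0 0 0 0 0"

```text
clock: 17.1
tcp_pos: [0.4772, 0.2447, 0.1798]
ee_rot: [0.589, 0.808, -0.0, -0.0]
force: [-0.7, 0.2, 0.1]
opening: 0.705
grip_force: 0.0
```

Call:
move_arm:
  rows: "0 0 0.05 0 0 0;0 0 0.08 0 0 0;0 0 0.08 0 0 0;0 0 0.06 0 0 0;0 0 0.025 0 0 0"

```text
clock: 17.6
tcp_pos: [0.4757, 0.2451, 0.0297]
ee_rot: [0.589, 0.808, -0.002, -0.001]
force: [0.3, -0.2, 0.2]
opening: 0.704
grip_force: 0.0
```

```bash
python3 - <<'E'
from h import *
o=ctrl.get_obs(); print(o['clock'],o['tcp_pos'],tob(o['tcp_pos'])*1000,o['force'])
plan(.064,-.0005,.0305,17.75)
E
```

```text
17.6 [0.47568409 0.24507909 0.02970676] [74.03062963 -0.96956313] [ 0.34991873 -0.23661405  0.17862039]
turn(z share) 0.0001 of -0.02 deg; shift shares [ 0.0201  0.001  -0.0016] tilt [-0.0043 -0.0019 -1.    ]
```

Call:
move_arm:
  rows: "0.006 0 0 0 0 0;0.007 0 0 0 0 0;0.006 0 0 0 0 0;0.001 0 0 0 0 0;0.001 0 0 0 0 0"

```text
clock: 18.1
tcp_pos: [0.4742, 0.2559, 0.0336]
ee_rot: [0.589, 0.808, 0.001, 0.0]
force: [-1.4, -0.3, 0.6]
opening: 0.705
grip_force: 0.0
```

Call:
move_arm:
  rows: "0.001 0 0 0 0 0;0.001 0 0 0 0 0;0 0 0 0 0 0;0 0 0 0 0 0;0 0 0 0 0 0"

```text
clock: 18.6
tcp_pos: [0.4736, 0.2565, 0.0328]
ee_rot: [0.589, 0.808, -0.0, -0.0]
force: [0.1, 1.0, -0.0]
opening: 0.7
grip_force: 0.0
```

```bash
python3 - <<'E'
from h import *
o=ctrl.get_obs(); print(o['clock'],o['tcp_pos'],tob(o['tcp_pos'])*1000,o['force'])
fine('top')
E
```

```text
18.6 [0.4736301  0.25651164 0.03275415] [62.51479598  0.54955407] [ 0.07704741  0.99852382 -0.00469968]Traceback (most recent call last):
  File "<stdin>", line 3, in <module>
  File "h.py", line 53, in fine
    c_,l,s,_=cv2.connectedComponentsWithStats(m.astype(np.uint8)); j=1+s[1:,4].argmax()
                                                                       ~~~~~~~~~~~~~~^^
ValueError: attempt to get argmax of an empty sequence
```

Call:
move_arm:
  rows: "0.0005 -0.002 0.004 0 0 0;0.0005 0 0 0 0 0;0.0005 0 0 0 0 0;0.0005 0 0 0 0 0;0 0 0 0 0 0"

```text
clock: 19.15
tcp_pos: [0.4723, 0.2573, 0.0308]
ee_rot: [0.589, 0.808, 0.0, 0.0]
force: [-0.9, 1.1, -0.1]
opening: 0.702
grip_force: 0.0
```

Call:
move_arm:
  rows: "0.0005 0 0 0 0 0;0.0005 0 0 0 0 0;0.0005 0 0 0 0 0;0 0 0 0 0 0;0 0 0 0 0 0"

```text
clock: 19.65
tcp_pos: [0.4722, 0.2578, 0.0308]
ee_rot: [0.589, 0.808, 0.0, 0.0]
force: [1.1, -3.6, 1.2]
opening: 0.704
grip_force: 1.7
```

```bash
python3 - <<'E'
from h import *
o=ctrl.get_obs(); print(o['clock'],o['tcp_pos'],tob(o['tcp_pos'])*1000,o['force'])
E
```

```text
19.65 [0.47224245 0.25782098 0.03082759] [60.8455451  -0.37433159] [ 1.13586835 -3.63462526  1.24913266]
```

```bash
python3 - <<'E'
from h import *
im,d,K,T=cam('wrist'); W=cloud(d,K,T); b=tob(W)*1000; z=W[...,2]*1000
pl=(abs(b[...,0])<46)&(abs(b[...,1])<46)&(np.hypot(b[...,0],b[...,1])>14)&(abs(z-42)<4)&~((b[...,0]>25)&(abs(b[...,1])>18))
print(pl.sum(), [ (round(b[...,i][pl].min(),1),round(b[...,i][pl].max(),1)) for i in(0,1)])
q=np.c_[b[pl],np.ones(pl.sum())]; k=np.ones(len(q),bool)
for _ in range(5):
    s=np.linalg.lstsq(q[k],z[pl][k],rcond=None)[0]; k=abs(z[pl]-q@s)<1
print(s[2],np.degrees(s[:2]),k.mean())
fine('scene')
E
```

```text
61492 [(np.float64(-46.0), np.float64(46.0)), (np.float64(-46.0), np.float64(46.0))]
41.38589617981155 [-0.32482768  0.135512  ] 0.8645352240941911
scene ht 17.23 tilt deg [-0.48  0.04] plate [-1.2 -8.3] [ 81.6 100.5] 89.83 base [-15.8   1.7] [175.2 165.3] 0.32
```

Call:
move_arm:
  rows: "0.0005 0 0 0 0 0;0.0005 0 0 0 0 0;0.0005 0 0 0 0 0;0 0 0 0 0 0;0 0 0 0 0 0"

```text
clock: 20.25
tcp_pos: [0.4721, 0.2583, 0.0308]
ee_rot: [0.589, 0.808, -0.0, 0.0]
force: [2.5, -6.7, 2.4]
opening: 0.7
grip_force: 3.7
```

```bash
cat >> h.py <<'E'
def tilt():
    im,d,K,T=cam('wrist'); W=cloud(d,K,T); b=tob(W)*1000; z=W[...,2]*1000; X,Y=b[...,0],b[...,1]
    pl=(abs(X)<46)&(abs(Y)<46)&(np.hypot(X,Y)>14)&(abs(z-42)<4)&~((X>25)&(abs(Y)>18))
    dk=(X>-98)&(X<62)&(abs(Y)<79)&((X<-56)|(abs(Y)>56))&(abs(z-24.5)<2.5)
    r=[]
    for m in(pl,dk):
        q=np.c_[b[m],np.ones(m.sum())]; k=np.ones(len(q),bool)
        for _ in range(5):
            s=np.linalg.lstsq(q[k],z[m][k],rcond=None)[0]; k=abs(z[m]-q@s)<1
        r.append(s); print('pts',m.sum(),'z',s[2].round(2),'deg',np.degrees(s[:2]).round(2))
    o=ctrl.get_obs(); print(o['clock'],tob(o['tcp_pos'])*1000,o['tcp_pos'][2],o['force'].round(1))
E
python3 -c "
from h import *
tilt()"
```

```text
pts 61617 z 41.27 deg [-0.15  0.16]
pts 35030 z 24.04 deg [ 0.03 -0.01]
20.3 [60.36596731 -0.36460439] 0.030849487582990706 [ 2.6 -7.3  1.8]
```

Call:
move_arm:
  rows: "-0.002 0 0 0 0 0;-0.006 0 0 0 0 0;-0.01 0 0 0 0 0;0 0 0 0 0 0;0 0 0 0 0 0"

```text
clock: 20.8
tcp_pos: [0.4747, 0.25, 0.0308]
ee_rot: [0.59, 0.808, 0.0, -0.0]
force: [0.6, -0.5, -0.2]
opening: 0.702
grip_force: 0.0
```

```bash
python3 -c "
from h import *
tilt()"
```

```text
pts 55586 z 41.3 deg [-0.16  0.19]
pts 33127 z 24.04 deg [ 0.04 -0.02]
20.85 [68.92756479 -0.43216366] 0.030790486068235513 [ 0.4 -0.4  0.1]
```

Call:
move_arm:
  rows: "0 0 -0.08 0 0 0;0 0 -0.08 0 0 0;0 0 -0.06 0 0 0;0.03 -0.05 0 0 0 0;0.05 -0.05 0 0 0 0"
  fingers: 0

```text
clock: 21.35
tcp_pos: [0.4147, 0.2726, 0.1415]
ee_rot: [0.59, 0.807, 0.001, 0.0]
force: [0.4, 1.1, -0.3]
opening: -0.001
grip_force: 0.0
```

Call:
move_arm:
  rows: "0.05 -0.05 0 0 0 0;0.048 -0.019 0.02 0 0 0;0 0 0.07 0 0 0;0 0 0.07 0 0 0;0 0 0.05 0 0 0"

```text
clock: 21.85
tcp_pos: [0.3662, 0.309, 0.034]
ee_rot: [0.589, 0.808, -0.001, -0.0]
force: [0.9, 0.3, 0.3]
opening: -0.003
grip_force: 0.0
```

```bash
python3 - <<'E'
from h import *
o=ctrl.get_obs(); print(o['clock'],o['tcp_pos'],tob(o['tcp_pos'])*1000,o['force'],o['opening'])
plan(-.02,-.068,.033,17.75)
E
```

```text
21.85 [0.36620189 0.30895754 0.03401743] [-20.11011158 -85.84787818] [0.92871315 0.30589431 0.27241075] -0.0026066764390166733
turn(z share) 0.0003 of -0.06 deg; shift shares [-0.0003  0.0357  0.002 ] tilt [-1.e-03 -7.e-04 -1.e+00]
```

Call:
move_arm:
  rows: "0 0.01 0.001 0 0 0;0 0.012 0 0 0 0;0 0.009 0 0 0 0;0 0.002 0 0 0 0;0 0.001 0 0 0 0"

```text
clock: 22.35
tcp_pos: [0.3837, 0.3145, 0.0361]
ee_rot: [0.589, 0.808, 0.001, 0.0]
force: [-0.6, 0.5, -0.7]
opening: 0.003
grip_force: 0.0
```

Call:
move_arm:
  rows: "0 0.001 0 0 0 0;0 0.001 0 0 0 0;0 0.001 0 0 0 0;0 0.001 0 0 0 0;0 0 0 0 0 0"

```text
clock: 22.85
tcp_pos: [0.3851, 0.3149, 0.0353]
ee_rot: [0.589, 0.808, -0.0, -0.0]
force: [0.3, -0.3, -0.2]
opening: -0.002
grip_force: 0.0
```

```bash
python3 -c "
from h import *
tilt()"
```

```text
pts 25505 z 41.29 deg [-0.22  0.2 ]
pts 47034 z 24.06 deg [ 0.02 -0.02]
22.9 [-19.96251904 -66.04786073] 0.03524832595658426 [ 0.6  0.5 -0. ]
```

Call:
move_arm:
  rows: "0 0.001 0.001 0 0 0;0 0.001 0.001 0 0 0;0 0.0005 0 0 0 0;0 0.0005 0 0 0 0;0 0 0 0 0 0"

```text
clock: 23.4
tcp_pos: [0.3865, 0.3153, 0.0343]
ee_rot: [0.589, 0.808, -0.0, -0.0]
force: [0.5, 0.1, -0.0]
opening: -0.002
grip_force: 0.0
```

```bash
python3 -c "
from h import *
tilt()"
```

```text
pts 25526 z 41.25 deg [-0.22  0.19]
pts 47941 z 24.03 deg [ 0.02 -0.02]
23.45 [-19.96572458 -64.52462232] 0.03429777122265441 [0.5 0.1 0. ]
```

Call:
move_arm:
  rows: "0 0.001 0 0 0 0;0 0.001 0 0 0 0;0 0.0005 0 0 0 0;0 0.0005 0 0 0 0;0 0 0 0 0 0"

```text
clock: 23.95
tcp_pos: [0.388, 0.3158, 0.0343]
ee_rot: [0.589, 0.808, -0.0, 0.0]
force: [-0.1, 0.0, -0.6]
opening: -0.002
grip_force: 0.0
```

```bash
python3 -c "
from h import *
tilt()"
```

```text
pts 25335 z 41.27 deg [-0.24  0.19]
pts 48746 z 24.05 deg [ 0.02 -0.02]
24.0 [-19.98744562 -63.05378221] 0.03427650236783271 [-0.8 -0.7  0.9]
```

Call:
move_arm:
  rows: "0 0.001 0 0 0 0;0 0.001 0 0 0 0;0 0.0005 0 0 0 0;0 0.0005 0 0 0 0;0 0 0 0 0 0"

```text
clock: 24.5
tcp_pos: [0.389, 0.3161, 0.0341]
ee_rot: [0.589, 0.808, -0.0, -0.0]
force: [-5.3, -0.9, 2.6]
opening: 0.002
grip_force: 2.7
```

```bash
python3 -c "
from h import *
tilt()"
```

```text
pts 25248 z 41.24 deg [-0.21  0.15]
pts 49410 z 24.02 deg [ 0.01 -0.02]
24.55 [-19.98698711 -61.93506359] 0.03412886318818411 [-5.1 -0.8  1.9]
```

Call:
move_arm:
  rows: "0 0.0005 0 0 0 0;0 0.0005 0 0 0 0;0 0 0 0 0 0;0 0 0 0 0 0;0 0 0 0 0 0"

```text
clock: 25.05
tcp_pos: [0.3892, 0.3162, 0.0341]
ee_rot: [0.589, 0.808, -0.001, -0.0]
force: [-6.5, -1.6, 3.5]
opening: 0.0
grip_force: 3.9
```

```bash
python3 -c "
from h import *
tilt()"
```

```text
pts 25192 z 41.24 deg [-0.2   0.14]
pts 49479 z 24.05 deg [ 0.01 -0.01]
25.1 [-20.02770341 -61.72801796] 0.034107389557950285 [-7.4 -1.   3.4]
```

Call:
move_arm:
  rows: "0 0.0005 0 0 0 0;0 0.0005 0 0 0 0;0 0.0005 0 0 0 0;0 0 0 0 0 0;0 0 0 0 0 0"

```text
clock: 25.6
tcp_pos: [0.3895, 0.3163, 0.034]
ee_rot: [0.589, 0.808, -0.001, -0.001]
force: [-11.0, -1.8, 4.1]
opening: 0.0
grip_force: 5.9
```

```bash
python3 -c "
from h import *
tilt()"
```

```text
pts 25204 z 41.22 deg [-0.15  0.17]
pts 49665 z 24.05 deg [ 0.02 -0.02]
25.65 [-20.00694487 -61.47267234] 0.033979072502153235 [-10.   -2.6   4.7]
```

Call:
move_arm:
  rows: "0 -0.003 0 0 0 0;0 -0.01 0 0 0 0;0 -0.02 0 0 0 0;0 0 -0.08 0 0 0;0 0 -0.08 0 0 0"

```text
clock: 26.15
tcp_pos: [0.3738, 0.311, 0.1147]
ee_rot: [0.589, 0.808, -0.001, -0.0]
force: [0.1, 0.8, -0.2]
opening: -0.004
grip_force: 0.0
```

Call:
move_arm:
  rows: "0.02 0.04 -0.08 0 0 0;0.02 0.05 -0.06 0 0 0;0.02 0.06 0 0 0 0;0 0 0 0 0 0;0 0 0 0 0 0"
  fingers: 70

```text
clock: 26.65
tcp_pos: [0.4366, 0.3628, 0.1836]
ee_rot: [0.589, 0.808, -0.001, -0.0]
force: [0.5, -0.3, -0.1]
opening: 0.816
grip_force: 0.0
```

```bash
python3 - <<'E'
from h import *
o=ctrl.get_obs(); print(o['clock'],o['tcp_pos'],tob(o['tcp_pos'])*1000)
for n in('top','scene','wrist','wrist'): fine(n)
E
```

```text
26.65 [0.43662599 0.36276437 0.18355172] [-49.95855667  -2.39850297]
top ht 17.45 tilt deg [-0.23  0.19] plate [ 1.  -0.2] [100.8 100.2] 0.0 base [-16.7  -0.1] [164.  164.3] 0.19
scene ht 17.36 tilt deg [-0.04 -0.07] plate [-1.7  1.8] [102.9 101.4] 0.28 base [-20.3   1.8] [168.6 165.7] 0.39
wrist ht 17.21 tilt deg [-0.13  0.13] plate [ 0.1 -0.5] [100.6 100.1] 0.02 base [-17.3  -0.5] [164.6 165.3] 89.98
wrist ht 17.23 tilt deg [-0.15  0.11] plate [ 0.2 -0.4] [100.1 100.7] 89.86 base [-17.4  -0.2] [165.  164.8] 0.1
```

The feet are home: height 17.2 mm against an expected 17.23, with tilt within 0.15°. Next is the ring.

Call:
move_arm:
  rows: "0 0 -0.09 0 0 0;0 0 -0.09 0 0 0;0 0 0 0 0 0;0 0 0 0 0 0;0 0 0 0 0 0"

```text
clock: 27.35
tcp_pos: [0.4367, 0.3627, 0.2731]
ee_rot: [0.589, 0.808, -0.001, -0.0]
force: [0.5, 0.4, -1.1]
opening: 0.818
grip_force: 0.0
```

```bash
python3 - <<'E'
from h import *
b=tob(np.array([.4755,-.011])); print(b); plan(*b,.15,17.75)
for n in('top0',):
    f=np.load(f'pics/{n}.npz'); W=cloud(f['d'],f['K'],f['T']).reshape(-1,3)
    k=(W[:,2]>.035)&(np.hypot(W[:,0]-.4755,W[:,1]+.011)<.13); print(k.sum()); 
    if k.any(): print(W[k].min(0),W[k].max(0))
    k=(W[:,2]>.12)&(W[:,0]>.37)&(W[:,0]<.53)&(W[:,1]>.0)&(W[:,1]<.3); print(k.sum(), W[k].min(0) if k.any() else '',W[k].max(0) if k.any() else '')
E
```

```text
[ 0.31793135 -0.07900145]
turn(z share) 0.0001 of -0.02 deg; shift shares [-0.7355 -0.1539  0.2462] tilt [-0.0015 -0.001  -1.    ]
3964
[ 0.45282978 -0.14091407  0.03512184] [0.60548641 0.11567641 0.37451769]
1333 [0.47558186 0.07349751 0.12585018] [0.52999142 0.19876866 0.19777171]
```

Call:
move_arm:
  rows: "-0.08 -0.017 0 0 0 0;-0.09 -0.019 0 0 0 0;-0.09 -0.019 0 0 0 0;-0.09 -0.019 0 0 0 0;-0.09 -0.019 0 0 0 0"

```text
clock: 27.85
tcp_pos: [0.4593, 0.1375, 0.273]
ee_rot: [0.589, 0.808, -0.001, -0.001]
force: [0.5, 0.2, 0.4]
opening: 0.821
grip_force: 0.0
```

Call:
move_arm:
  rows: "-0.09 -0.019 0 0 0 0;-0.09 -0.019 0 0 0 0;-0.085 -0.018 0.04 0 0 0;-0.03 -0.005 0.09 0 0 0;0 0 0.08 0 0 0"

```text
clock: 28.35
tcp_pos: [0.4751, -0.0125, 0.1667]
ee_rot: [0.591, 0.807, -0.0, -0.001]
force: [1.5, 0.1, -1.4]
opening: 0.823
grip_force: 0.0
```

```bash
python3 - <<'E'
from h import *
from scipy.optimize import least_squares
o=ctrl.get_obs(); print(o['clock'],o['tcp_pos'],o['joint_velocities'].round(2))
im,d,K,T=cam('wrist'); save('w2',im); W=cloud(d,K,T); z=W[...,2]
m=(np.hypot(W[...,0]-.4755,W[...,1]+.011)<.04)&(z>.02)&(z<.036); P=W[m]
print(m.sum(),np.median(P[:,2]),cv2.minEnclosingCircle((P[P[:,2]>np.median(P[:,2])-.002][:,:2]*1000).astype(np.float32)))
P=P[abs(P[:,2]-np.median(P[:,2]))<.002]; r=cv2.minAreaRect((P[:,:2]*1000).astype(np.float32)); print(r)
c=np.array(cv2.minEnclosingCircle((P[:,:2]*1000).astype(np.float32))[0])/1000
b=tob(c); plan(*b,.06,17.75)
E
```

```text
28.35 [ 0.47513632 -0.01249268  0.16672451] [ 0.05  0.46  0.47  0.01 -0.91  0.03]
2410 0.02889136186241134 ((474.21844482421875, -12.130311965942383), 22.86164093017578)
((473.9510192871094, -12.023996353149414), (44.97185134887695, 44.64299774169922), 54.91293716430664)
turn(z share) -0.0006 of 0.11 deg; shift shares [-0.0027  0.003   0.2011] tilt [-0.0106  0.001  -0.9999]
```

View pics/w2.png

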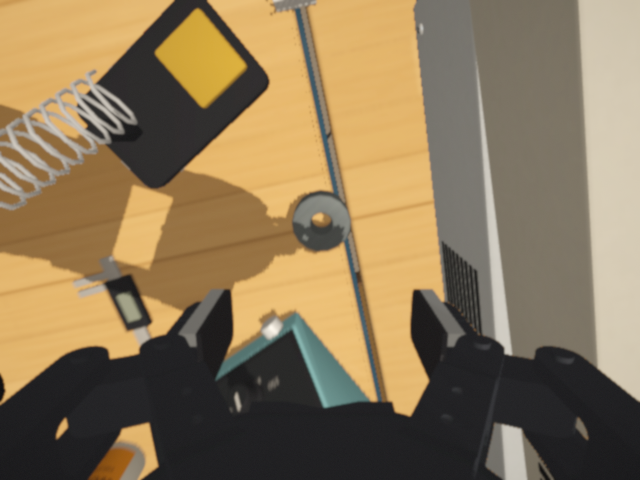

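```bash
python3 - <<'E'
from h import *
o=ctrl.get_obs(); im,d,K,T=cam('wrist'); W=cloud(d,K,T).reshape(-1,3); f=np.load('pics/top0.npz'); W2=cloud(f['d'],f['K'],f['T']).reshape(-1,3)
c=np.array([.4741,-.0121]); a=np.radians(17.75); y=np.array([np.cos(a),np.sin(a)]); x=np.array([-y[1],y[0]])
for nm,w in(('wrist',W),('top',W2)):
    q=np.c_[(w[:,:2]-c)@x,(w[:,:2]-c)@y]*1000
    for zlo,hw,yl in((.012,20,90),(.075,45,90)):
        k=(w[:,2]>zlo)&(w[:,2]<.14)&(abs(q[:,0])<hw)&(abs(q[:,1])<yl)&(np.hypot(*q.T)>28); print(nm,zlo,k.sum(),(q[k].min(0),q[k].max(0)) if k.any() else '')
plan(*tob(c),.06,17.75); print(o['tcp_pos'])
E
```

```text
wrist 0.012 1005 (array([ 6.53342286, 87.54932728]), array([19.99752867, 89.99739631]))
wrist 0.075 3080 (array([ 6.53342286, 82.94177686]), array([44.98845557, 89.99739631]))
top 0.012 13 (array([10.25862878, 88.45720233]), array([19.15239286, 89.97511191]))
top 0.075 27 (array([10.25862878, 83.98071179]), array([43.2133155 , 89.97511191]))
turn(z share) -0.0003 of 0.05 deg; shift shares [-0.0033  0.0012  0.2082] tilt [-0.0101  0.001  -0.9999]
[ 0.4723999  -0.01130409  0.16056362]
```

Call:
move_arm:
  rows: "-0.003 0.001 0.05 0 0 0;0 0 0.08 0 0 0;0 0 0.08 0 0 0;0 0 0.06 0 0 0;0 0 0 0 0 0"
  fingers: 64

```text
clock: 28.95
tcp_pos: [0.4755, -0.0112, 0.0325]
ee_rot: [0.589, 0.808, -0.001, -0.002]
force: [-0.2, 0.1, 0.1]
opening: 0.75
grip_force: 0.0
```

```bash
python3 - <<'E'
from h import *
print(ctrl.get_obs()['tcp_pos'])
plan(*tob(np.array([.4741,-.0121])),.005,17.75)
E
```

```text
[ 0.47554247 -0.01116715  0.03245809]
turn(z share) 0.0003 of -0.06 deg; shift shares [-0.0009 -0.0033  0.0549] tilt [-5.3e-03  5.0e-04 -1.0e+00]
```

Call:
move_arm:
  rows: "-0.001 -0.003 0.02 0 0 0;0 0 0.02 0 0 0;0 0 0.014 0 0 0;0 0 0 0 0 0;0 0 0 0 0 0"

```text
clock: 29.45
tcp_pos: [0.4759, -0.0127, 0.0077]
ee_rot: [0.589, 0.808, 0.0, 0.0]
force: [0.1, 0.6, 0.3]
opening: 0.745
grip_force: 0.0
```

Call:
move_arm:
  rows: "0 0 0 0 0 0;0 0 0 0 0 0;0 0 0 0 0 0;0 0 0 0 0 0;0 0 0 0 0 0"
  fingers: 30
  grip_force: 40

```text
clock: 29.95
tcp_pos: [0.4758, -0.0127, 0.008]
ee_rot: [0.589, 0.808, 0.0, 0.0]
force: [-2.5, -0.2, 8.3]
opening: 0.524
grip_force: 39.7
```

```bash
python3 - <<'E'
from h import *
o=ctrl.get_obs(); print(o['tcp_pos'],o['opening'],o['grip_force'],o['force'])
plan(*tob(np.array([.4741,-.0121])),.005,17.75)
E
```

```text
[ 0.47579873 -0.01271123  0.00802154] 0.5239989993139939 39.73655020818114 [-2.52075362 -0.22100103  8.25153434]
turn(z share) 0.0001 of -0.01 deg; shift shares [ 0.0022 -0.0029  0.006 ] tilt [ 5.e-04 -1.e-04 -1.e+00]
```

Call:
move_arm:
  rows: "0 0 -0.03 0 0 0;0 0 -0.08 0 0 0;0 0 -0.09 0 0 0;0 0 -0.1 0 0 0;0 0 -0.1 0 0 0"

```text
clock: 30.45
tcp_pos: [0.4749, -0.0126, 0.2093]
ee_rot: [0.589, 0.808, -0.0, -0.0]
force: [1.8, -0.1, -3.5]
opening: 0.526
grip_force: 42.6
```

Call:
move_arm:
  rows: "0 0 -0.1 0 0 0;0 0 -0.04 0 0 0;0.05 0.01 0 0 0 0;0.08 0.017 0 0 0 0;0.08 0.017 0 0 0 0"

```text
clock: 30.95
tcp_pos: [0.464, 0.095, 0.2773]
ee_rot: [0.59, 0.807, -0.0, -0.0]
force: [0.3, 0.0, -3.3]
opening: 0.522
grip_force: 42.6
```

```bash
python3 - <<'E'
from h import *
o=ctrl.get_obs(); print(o['clock'],o['tcp_pos'],o['opening'],o['grip_force'])
c=ctrl.calibration('wrist'); im,d=ctrl.capture('wrist'); save('w3',im)
P=cloud(d,np.array(c['mtx']),np.array(c['hand_eye']))  # tool coords
np.savez('pics/w3.npz',P=P,im=im)
v=P[300:420,240:400]; print('\n'.join(' '.join('%4d,%4d,%4d'%tuple((v[i,j]*1000)) if np.isfinite(v[i,j,0]) else '   .' for j in range(10,160,20)) for i in range(0,120,8)))
plan(0,0,.27,17.75)
E
```

```text
30.95 [0.46398791 0.09497552 0.27733747] 0.5222965345823363 42.6444979570806
  10, -25, -20   10, -18, -21   10, -11, -20   10,  -4, -21   10,   2, -21   10,   9, -20   10,  16, -20   10,  23, -21
  10, -24, -26    7, -18, -20    7, -11, -20   -6,  -5,   7 -136,  10, 279    7,   9, -21    7,  16, -21   10,  22, -26
  10, -23, -33    4, -18, -20    4, -11, -20   -5,  -5,   0   -6,   3,   1    4,   9, -21    4,  16, -21    9,  21, -30
   9, -22, -36    0, -18, -20    1, -11, -20   -5,  -4,  -7   -5,   2,  -7    1,   9, -20    1,  16, -21    7,  21, -32
   6, -22, -36   -2, -18, -20   -2, -11, -20   -5,  -4, -13   -6,   2, -12   -1,   9, -21   -1,  16, -21    4,  21, -32
   4, -22, -37   -5, -19, -19   -5, -11, -20   -5,  -4, -19   -7,   2, -17   -5,   9, -20   -5,  17, -20    1,  22, -32
   1, -22, -37   -8, -19, -20   -8, -11, -20   -8,  -4, -20   -8,   2, -21   -8,   9, -21   -7,  17, -21   -1,  22, -32
   0, -22, -39 -190, -62, 259  -11, -11, -21  -11,  -4, -21  -11,   2, -20  -11,   9, -21  -11,  17, -20   -3,  21, -34
  -3, -22, -38 -196, -61, 251  -15, -11, -20  -15,  -4, -20  -1
[... 171 characters left out ...]
, -35
  -9, -23, -38 -208, -60, 237 -203, -36, 230 -230, -14, 268 -236,  10, 276 -239,  36, 279 -238,  62, 279  -10,  21, -36
  16, -14, -76 -214, -59, 230 -207, -35, 222 -232, -14, 254 -250,  10, 278 -249,  36, 278 -250,  63, 279 -250,  89, 278
  16, -14, -78 -220, -59, 225 -213, -35, 215 -232, -13, 240 -261,  10, 277 -262,  37, 278 -262,  63, 278 -262,  89, 279
  16, -13, -81    9, -11, -72    9,  -7, -72 -233, -13, 227 -265,  10, 267    9,   5, -72    9,  10, -72   17,  12, -82
   .   10, -11, -75    9,  -7, -75    9,  -2, -75    9,   1, -75   10,   5, -75    9,   9, -75   16,  12, -83
turn(z share) 0.0006 of -0.11 deg; shift shares [0.4173 0.1144 0.0146] tilt [-5.0e-04  1.9e-03 -1.0e+00]
```

View pics/w3.png

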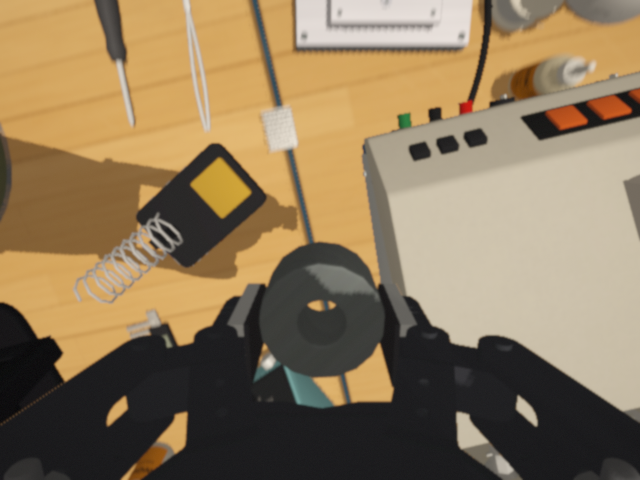

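Call:
move_arm:
  rows: "0.06 0.023 0 0 0 0.0006;0.06 0.023 0 0 0 0;0.06 0.023 0 0 0 0;0.06 0.023 0 0 0 0;0.057 0.022 0 0 0 0"

```text
clock: 31.5
tcp_pos: [0.4734, 0.2542, 0.2771]
ee_rot: [0.59, 0.807, -0.0, -0.0]
force: [0.2, -0.5, -3.0]
opening: 0.522
grip_force: 42.6
```

Call:
move_arm:
  rows: "0 0 0.03 0 0 0;0 0 0.03 0 0 0;0 0 0 0 0 0;0 0 0 0 0 0;0 0 0 0 0 0"

```text
clock: 32.0
tcp_pos: [0.474, 0.2528, 0.2482]
ee_rot: [0.59, 0.807, 0.001, 0.0]
force: [0.7, -0.0, -3.6]
opening: 0.521
grip_force: 42.6
```

```bash
cat >> h.py <<'E'
def look():
    o=ctrl.get_obs(); c=ctrl.calibration('wrist'); im,d=ctrl.capture('wrist')
    K=np.array(c['mtx']); P=cloud(d,K,np.array(c['hand_eye']))*1000
    m=(abs(P[...,2]+20.5)<1.5)&(abs(P[...,0])<32)&(abs(P[...,1])<22.5); q=P[m][:,:2]
    from scipy.optimize import least_squares
    r=cv2.minEnclosingCircle(q.astype(np.float32)); 
    T=np.eye(4);T[:3,:3]=R.from_quat(o['ee_rot']).as_matrix();T[:3,3]=o['tcp_pos']
    W=cloud(d,K,T@c['hand_eye']); b=tob(W)*1000; z=W[...,2]*1000
    k=(z>78)&(z<92)&(np.hypot(b[...,0],b[...,1])<20); s=b[k]; t=cv2.minEnclosingCircle(s.astype(np.float32))
    k2=(z>50)&(z<76)&(np.hypot(b[...,0],b[...,1])<20)
    print('ring tool xy',np.round(r,2).tolist() if 0 else r,'n',m.sum(),'post top',t,s.mean(0),np.median(z[k]),k.sum(),'side',b[k2].mean(0) if k2.any() else '')
    kp=(z>36)&(z<47)&(abs(b[...,0])<60)&(abs(b[...,1])<60); print('plate',cv2.minAreaRect(b[kp].astype(np.float32)))
    return o,im
E
python3 - <<'E'
from h import *
o,im=look(); save('w4',im)
print(o['clock'],o['tcp_pos'],tob(o['tcp_pos'])*1000); fine('wrist'); plan(0,0,.15,17.75)
E
```

```text
ring tool xy ((0.10885047912597656, -0.010628700256347656), 24.77916145324707) n 9638 post top ((0.48744526505470276, -0.5787973403930664), 6.798279762268066) [ 0.39810624 -0.63773936] 82.17321093973884 239 side 
plate ((-0.03070831298828125, -0.5529632568359375), (99.34310150146484, 100.10472106933594), 0.018556738272309303)
32.0 [0.47399553 0.25276568 0.24824411] [66.19453104 -0.24121154]
wrist ht 17.24 tilt deg [-0.16  0.15] plate [-0.1 -0.6] [ 99.2 100.2] 0.03 base [-18.2  -0.5] [164.7 164.1] 89.98
turn(z share) -0.0006 of 0.11 deg; shift shares [0.1323 0.0007 0.1962] tilt [ 1.1e-03  5.0e-04 -1.0e+00]
```

View pics/w4.png

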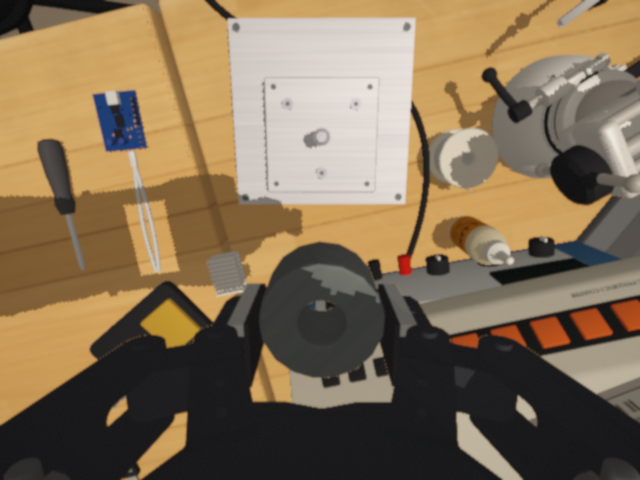

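```bash
python3 - <<'E'
from h import *
P=np.load('pics/w3.npz')['P']*1000
m=abs(P[...,2]+20.5)<1.5
for y0 in range(-15,16,5):
    k=m&(abs(P[...,1]-y0)<.8)&(abs(P[...,0])<32); x=np.sort(P[...,0][k]); g=np.diff(x); j=np.where(g>2.5)[0]
    print(y0,x[0].round(1),x[-1].round(1),'mid',((x[0]+x[-1])/2).round(2),'gaps',[(x[i].round(1),x[i+1].round(1)) for i in j])
for x0 in(8,-8):
    k=m&(abs(P[...,0]-x0)<.8)&(abs(P[...,1])<21.5); y=P[...,1][k]; print(x0,y.min(),y.max())
E
```

```text
-15 -15.9 18.7 mid 1.44 gaps []
-10 -19.3 22.1 mid 1.41 gaps []
-5 -20.9 23.7 mid 1.39 gaps [(np.float64(-5.4), np.float64(8.1))]
0 -21.4 24.2 mid 1.39 gaps [(np.float64(-6.4), np.float64(9.8))]
5 -20.5 23.3 mid 1.41 gaps [(np.float64(-4.8), np.float64(7.3))]
10 -18.5 21.3 mid 1.42 gaps []
15 -15.6 18.1 mid 1.27 gaps []
8 -21.48098517181345 21.18880309057312
-8 -20.583162158422596 20.209297318767337
```

Call:
move_arm:
  rows: "0.04 0 0.02 0 0 -0.0006;0.04 0.0007 0.03 0 0 0;0.03 0 0.03 0 0 0;0.019 0 0.03 0 0 0;0 0 0.03 0 0 0"

```text
clock: 32.6
tcp_pos: [0.454, 0.3153, 0.1762]
ee_rot: [0.589, 0.808, -0.0, -0.0]
force: [0.5, -0.3, -3.9]
opening: 0.524
grip_force: 42.6
```

Call:
move_arm:
  rows: "0 0 0.03 0 0 0;0 0 0.026 0 0 0;0 0 0.06 0 0 0;0 0 0.04 0 0 0;0 0 0 0 0 0"

```text
clock: 33.1
tcp_pos: [0.4533, 0.3135, 0.0964]
ee_rot: [0.59, 0.808, -0.002, -0.001]
force: [-0.4, 0.6, -3.5]
opening: 0.525
grip_force: 42.6
```

```bash
python3 - <<'E'
from h import *
o=ctrl.get_obs(); print(o['clock'],o['tcp_pos'],tob(o['tcp_pos'])*1000,o['force'])
plan(.0017,.0001,.08,17.75)
im,d,K,T=cam('wrist'); s=cam('scene')[0]
save('c5',np.hstack([cv2.resize(im[250:420,230:410],(400,380)),cv2.resize(s[150:260,180:296],(400,380))]))
E
```

```text
33.1 [0.45331078 0.3135367  0.09640955] [ 2.01147717 -1.47038171] [-0.35747977  0.61881765 -3.49091767]
turn(z share) 0.0 of -0.0 deg; shift shares [0.0006 0.0031 0.0328] tilt [-0.0042 -0.0026 -1.    ]
```

View pics/c5.png

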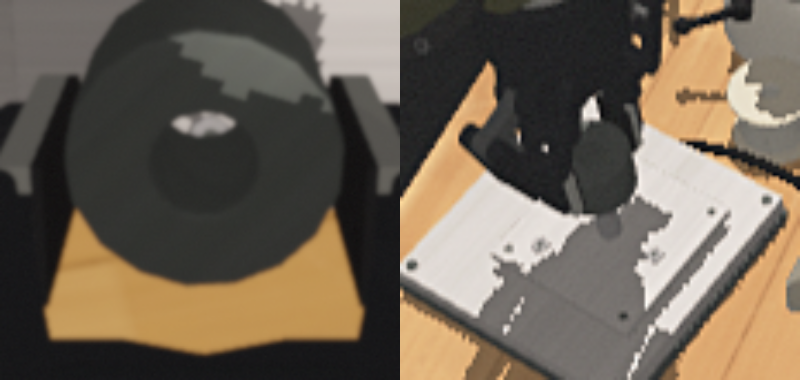

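The right crop shows the ring hanging directly above the post at about (612,215). The left crop shows it level between the fingers. I'll correct the 1.5 mm y lag and go down slowly.

Call:
move_arm:
  rows: "0.0006 0.003 0.01 0 0 0;0 0 0 0 0 0;0 0 0 0 0 0;0 0 0 0 0 0;0 0 0 0 0 0"

```text
clock: 33.7
tcp_pos: [0.4558, 0.3152, 0.0946]
ee_rot: [0.589, 0.808, 0.0, 0.0]
force: [-0.2, -0.6, -3.9]
opening: 0.522
grip_force: 42.6
```

```bash
python3 - <<'E'
from h import *
o=ctrl.get_obs(); print(o['clock'],o['tcp_pos'],tob(o['tcp_pos'])*1000,o['force'])
plan(.0017,.0001,.08,17.75)
E
```

```text
33.7 [0.45583275 0.31519278 0.09455815] [1.20054932 1.43570538] [-0.21650289 -0.5929147  -3.892728  ]
turn(z share) 0.0001 of -0.02 deg; shift shares [-0.001  -0.0027  0.0291] tilt [ 4.e-04  2.e-04 -1.e+00]
```

Call:
move_arm:
  rows: "-0.001 -0.0027 0.008 0 0 0;0 0 0.008 0 0 0;0 0 0.006 0 0 0;0 0 0 0 0 0;0 0 0 0 0 0"

```text
clock: 34.2
tcp_pos: [0.4546, 0.3142, 0.0832]
ee_rot: [0.589, 0.808, -0.0, -0.0]
force: [0.8, -0.0, -3.3]
opening: 0.521
grip_force: 42.6
```

```bash
python3 - <<'E'
from h import *
o=ctrl.get_obs(); print(o['clock'],o['tcp_pos'],tob(o['tcp_pos'])*1000,o['force'])
plan(.0017,.0001,.08,17.75)
E
```

```text
34.2 [0.45462113 0.31424809 0.08320982] [ 1.7321482  -0.00577094] [ 0.761256   -0.0203289  -3.33273307]
turn(z share) 0.0001 of -0.02 deg; shift shares [0.0001 0.0002 0.0064] tilt [-1.e-04 -1.e-04 -1.e+00]
```

Call:
move_arm:
  rows: "0 0 0.005 0 0 0;0 0 0.005 0 0 0;0 0 0.005 0 0 0;0 0 0.005 0 0 0;0 0 0.005 0 0 0"

```text
clock: 34.7
tcp_pos: [0.4546, 0.3142, 0.0705]
ee_rot: [0.589, 0.808, -0.0, -0.0]
force: [-0.0, 0.7, -3.1]
opening: 0.522
grip_force: 42.6
```

No contact so far, so I continue down.

Call:
move_arm:
  rows: "0 0 0.005 0 0 0;0 0 0.005 0 0 0;0 0 0.005 0 0 0;0 0 0.005 0 0 0;0 0 0.005 0 0 0"

```text
clock: 35.2
tcp_pos: [0.4546, 0.3142, 0.0581]
ee_rot: [0.589, 0.808, -0.0, 0.0]
force: [-0.2, -0.6, -3.5]
opening: 0.526
grip_force: 42.6
```

Call:
move_arm:
  rows: "0 0 0.008 0 0 0;0 0 0.008 0 0 0;0 0 0.008 0 0 0;0 0 0.008 0 0 0;0 0 0.006 0 0 0"

```text
clock: 35.7
tcp_pos: [0.455, 0.3149, 0.0449]
ee_rot: [0.59, 0.808, 0.001, 0.0]
force: [-43.4, -22.6, 94.6]
opening: 0.521
grip_force: 59.1
```

Call:
move_arm:
  rows: "0 0 0.002 0 0 0;0 0 0.002 0 0 0;0 0 0.001 0 0 0;0 0 0 0 0 0;0 0 0 0 0 0"

```text
clock: 36.2
tcp_pos: [0.455, 0.3151, 0.0441]
ee_rot: [0.589, 0.808, 0.001, 0.0]
force: [-41.5, -23.7, 96.2]
opening: 0.518
grip_force: 60.6
```

Call:
move_arm:
  rows: "0 0 -0.004 0 0 0;0 0 -0.004 0 0 0;0 0 -0.004 0 0 0;0 0 -0.004 0 0 0;0 0 -0.002 0 0 0"

```text
clock: 36.7
tcp_pos: [0.4546, 0.3142, 0.0457]
ee_rot: [0.589, 0.808, 0.0, 0.0]
force: [-0.1, 0.9, -4.1]
opening: 0.524
grip_force: 49.8
```

```bash
python3 - <<'E'
from h import *
o=ctrl.get_obs(); print(o['clock'],o['tcp_pos'],tob(o['tcp_pos'])*1000,o['force'],o['ft_torque'])
plan(.0017,.0001,.05,17.75)
c=ctrl.calibration('wrist'); im,d,K,T=cam('wrist'); W=cloud(d,K,T); b=tob(W)*1000; z=W[...,2]*1000
s=cam('scene')[0]; t=cam('top')[0]
save('c6',np.hstack([cv2.resize(im[200:420,200:440],(400,380)),cv2.resize(s[130:270,160:310],(400,380))]))
E
```

```text
36.7 [0.45463403 0.31423973 0.04573547] [1.74403972 0.00397478] [-0.12725795  0.86068055 -4.14730734] [0.01620705 0.05391826 0.03276587]
turn(z share) 0.0001 of -0.02 deg; shift shares [ 0.0001  0.0002 -0.0085] tilt [ 2.e-04  0.e+00 -1.e+00]
```

View pics/c6.png

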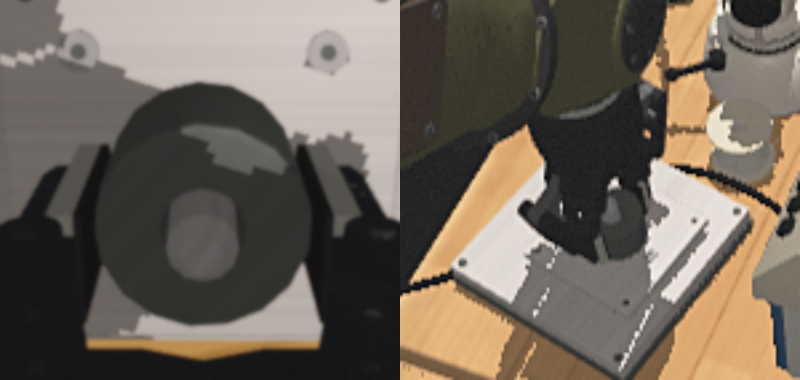

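I misread the sign of the ring offset and pressed the ring onto the plate. It is relieved now, and the ring is around the post about 1 mm above the plate. I'll set it down gently and recheck the seating.

Call:
move_arm:
  rows: "0 0 0.001 0 0 0;0 0 0.001 0 0 0;0 0 0 0 0 0;0 0 0 0 0 0;0 0 0 0 0 0"

```text
clock: 37.35
tcp_pos: [0.4546, 0.3141, 0.0451]
ee_rot: [0.589, 0.808, -0.0, 0.0]
force: [-3.7, -2.2, 5.6]
opening: 0.525
grip_force: 50.7
```

```bash
python3 - <<'E'
from h import *
o=ctrl.get_obs(); print(o['clock'],o['tcp_pos'],tob(o['tcp_pos'])*1000,o['force'])
c=ctrl.calibration('wrist'); im,d=ctrl.capture('wrist'); P=cloud(d,np.array(c['mtx']),np.array(c['hand_eye']))*1000
T=np.eye(4);T[:3,:3]=R.from_quat(o['ee_rot']).as_matrix();T[:3,3]=o['tcp_pos']; W=cloud(d,np.array(c['mtx']),T@c['hand_eye'])*1000
X,Y=P[...,0],P[...,1]
m=(abs(Y)<15)&(X>9)&(X<20)&(P[...,2]<-8); print('ring top tool z',np.median(P[...,2][m]),'world',np.median(W[...,2][m]))
B=tob(W/1000)*1000; pl=(B[...,0]<-30)&(B[...,0]>-46)&(abs(B[...,1])<44); print('plate rear z',np.median(W[...,2][pl])); k=(B[...,0]<-56)&(B[...,0]>-95)&(abs(B[...,1])<60)
print('deck',np.median(W[...,2][k])); m=(X>-12)&(X<9)&(abs(Y)<6)&(P[...,2]<-22)&(P[...,2]>-45);print('post top',np.median(W[...,2][m]),P[m].mean(0))
E
```

```text
37.35 [0.45462886 0.31413803 0.04512801] [ 1.83934862 -0.03186712] [-3.72659745 -2.15527535  5.60511684]
ring top tool z -84.42781819566459 world 129.5545809205161
plate rear z 41.33448289031459
deck 24.051529943808518
post top 81.0272498190529 [  3.37215188  -0.07283379 -33.85109063]
```

Call:
move_arm:
  rows: "0 0 -0.0008 0 0 0;0 0 0 0 0 0;0 0 0 0 0 0;0 0 0 0 0 0;0 0 0 0 0 0"

```text
clock: 37.9
tcp_pos: [0.4546, 0.3142, 0.0452]
ee_rot: [0.589, 0.808, -0.0, 0.0]
force: [-2.5, -3.1, 2.4]
opening: 0.525
grip_force: 50.3
```

Call:
move_arm:
  rows: "0 0 0 0 0 0;0 0 0 0 0 0;0 0 0 0 0 0;0 0 0 0 0 0;0 0 0 0 0 0"
  fingers: 64

```text
clock: 38.4
tcp_pos: [0.4547, 0.3143, 0.0452]
ee_rot: [0.589, 0.808, 0.0, 0.0]
force: [-1.0, -0.2, -0.2]
opening: 0.752
grip_force: 0.0
```

Call:
move_arm:
  rows: "0 0 -0.02 0 0 0;0 0 -0.04 0 0 0;0 0 -0.06 0 0 0;0 0 -0.08 0 0 0;0 0 -0.08 0 0 0"

```text
clock: 38.9
tcp_pos: [0.4543, 0.3141, 0.1873]
ee_rot: [0.589, 0.808, 0.0, -0.0]
force: [0.4, -0.1, -0.0]
opening: 0.749
grip_force: 0.0
```

Call:
move_arm:
  rows: "0.03 0 0 0 0 0;0.04 0 0 0 0 0;0.03 0 0 0 0 0;0 0 0 0 0 0;0 0 0 0 0 0"

```text
clock: 39.4
tcp_pos: [0.4391, 0.3619, 0.1848]
ee_rot: [0.589, 0.808, -0.0, -0.0]
force: [-0.4, 1.0, 0.1]
opening: 0.747
grip_force: 0.0
```

```bash
python3 - <<'E'
from h import *
o=ctrl.get_obs(); print(o['clock'],o['tcp_pos'],tob(o['tcp_pos'])*1000,o['force'])
im,d,K,T=cam('wrist'); save('w7',im)
W=cloud(d,K,T); b=tob(W)*1000; z=W[...,2]*1000
X,Y=b[...,0],b[...,1]; rr=np.hypot(X,Y)
m=(rr<30)&(z>66)&(z<76); print('ring top z',np.median(z[m]),m.sum(),cv2.minEnclosingCircle(b[m].astype(np.float32)))
def pf(m):
    q=np.c_[b[m],np.ones(m.sum())]; k=np.ones(len(q),bool)
    for _ in range(5): s=np.linalg.lstsq(q[k],z[m][k],rcond=None)[0]; k=abs(z[m]-q@s)<1
    return s
p=pf((abs(X)<46)&(abs(Y)<46)&(rr>28)&(abs(z-42)<4)); g=pf((X>-98)&(X<62)&(abs(Y)<79)&((abs(X)>56)|(abs(Y)>56))&(abs(z-24.5)<2.5))
t=p-g; print('ht',t[2],'tilt',np.degrees(t[:2]), 'ring tilt',np.degrees(pf(m)[:2]-g[:2]))
fine('wrist');fine('top')
E
```

```text
39.4 [0.43914297 0.36188586 0.18482218] [-48.35638865  -0.26776373] [-0.39358612  0.99507384  0.14882972]
ring top z 71.11417118776178 2466 ((1.572952389717102, -0.10237246006727219), 23.194578170776367)
ht 17.17890881832642 tilt [-0.13554063  0.0855271 ] ring tilt [0.00304092 0.14336648]
wrist ht 17.18 tilt deg [-0.19  0.12] plate [ 0.3 -0.5] [100.2 100.8] 89.9 base [-17.6  -0.3] [164.4 164.4] 0.03
top ht 17.16 tilt deg [-0.13  0.16] plate [ 1.2 -0.2] [100.1 100.3] 89.94 base [-15.8  -0.1] [164.3 162. ] 89.99
```

View pics/w7.png

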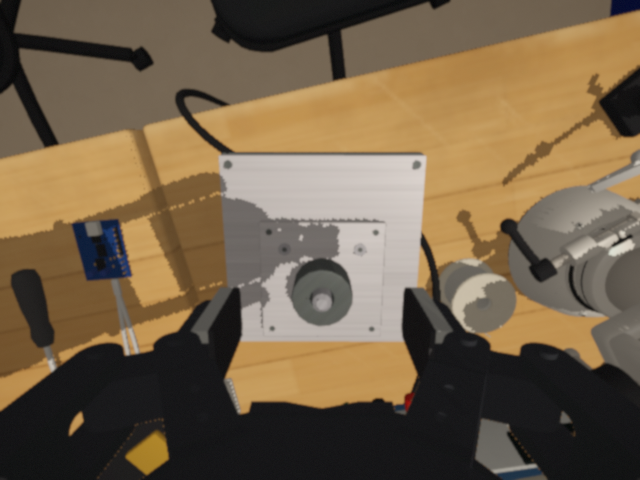

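The ring lies flat on the plate around the post at (322,292), with its top 30 mm above the plate. The plate is at its seated height and level, and the bystanders haven't moved. Handing in.

```bash
python3 -c "
from rig import ctrl
print(ctrl.hand_in())"
```

```text
the job is handed in; nothing more can be done
None
```

I handed the job in at about 39 s: the stage measures home and level, the ring lies flat on the plate round the post, and the bystanders weren't touched; while lowering the ring I misjudged its height and pressed it onto the plate at about 108 N wrist force (limit 120), but the plate still measured home afterwards.

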